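# Open the pressure canner and unload the jars

## Task

The canning run is over and the pressure is off: unscrew all four T-knobs on the canner's lid (anticlockwise) until each is against its stop, then raise the lid by its handle past upright until it leans back, about 120 degrees from shut and short of its stop, and leave it there. Lift every jar out of the pot and set it down gently, not dropped, upright and wholly on the wooden board, with at least a finger's width (about 15 mm) between jars; leave the other kitchen things where they are.

Things in the scene. Friction and masses are not known exactly. Their poses are not given: they have to be found in the camera images.
- canner: Round aluminium pressure canner, fixed: pot 222 mm outside, 210 mm inside diameter, rim 118 mm above the worktop. Origin: centre of its underside, at worktop height; z up. The lid's hinge line is parallel to its x axis at y = +130 mm, z = 120 mm. Black loop handles reach out to 146 mm at +x and -x, 88 mm high. The jars stand inside on a rack plate, 32 mm above the worktop.
- lid (a joint): Angle of the canner's lid (rad): 0 shut, grows as its free (-y) edge rises, at most 2.6; set it to about 2.1. Stiff: stays at any angle; takes about 10 N at the handle. Lid: disc 224 mm across, 10 mm thick, its upper face 130 mm above the worktop when shut, with four ears under the knobs; gauge and vent weight on its hinge side stand up to 40 mm above that face.
- lid_grip (a point): Middle of the lid's handle: a round black bar 13 mm thick, 80 mm long, parallel to the hinge, on two posts at its ends; 45 mm above the lid's upper face and 198 mm from the hinge line, towards the free edge. It can turn in the grip like a rod. Axes: the canner's when the lid is shut; they turn with the lid (z = normal of its upper face).
- lid_hinge (a point): Point on the lid's hinge line, at its middle, 120 mm above the worktop.
- knob1 (a joint): Angle of T-knob 1 (rad): 0 fully tight, grows as it turns anticlockwise seen from above the lid (loosening), hard stop at 2.6 = fully loosened. Starts near tight (0 to 0.35). Captive: it does not rise or come off. Stiff to turn (0.1 N m); stays where it is left.
- knob2 (a joint): Angle of T-knob 2 (rad): 0 fully tight, grows as it turns anticlockwise seen from above the lid (loosening), hard stop at 2.6 = fully loosened. Starts near tight (0 to 0.35). Captive: it does not rise or come off. Stiff to turn (0.1 N m); stays where it is left.
- knob3 (a joint): Angle of T-knob 3 (rad): 0 fully tight, grows as it turns anticlockwise seen from above the lid (loosening), hard stop at 2.6 = fully loosened. Starts near tight (0 to 0.35). Captive: it does not rise or come off. Stiff to turn (0.1 N m); stays where it is left.
- knob4 (a joint): Angle of T-knob 4 (rad): 0 fully tight, grows as it turns anticlockwise seen from above the lid (loosening), hard stop at 2.6 = fully loosened. Starts near tight (0 to 0.35). Captive: it does not rise or come off. Stiff to turn (0.1 N m); stays where it is left.
- knob1_grip (a point): Grip point of T-knob 1, on its axis at the middle of its black cross-bar: bar 62 mm long, 14 mm thick, 22 mm high, 29 mm above the lid's upper face (below the bar: thin stem of 11 mm, washer 30 mm across and 4 mm high). The point's x axis runs along the bar, z along the knob's axis, up when the lid is shut; turns with the knob. On the +x +y ear of the lid, 120 mm from the lid's centre.
- knob2_grip (a point): Grip point of T-knob 2, on its axis at the middle of its black cross-bar: bar 62 mm long, 14 mm thick, 22 mm high, 29 mm above the lid's upper face (below the bar: thin stem of 11 mm, washer 30 mm across and 4 mm high). The point's x axis runs along the bar, z along the knob's axis, up when the lid is shut; turns with the knob. On the -x +y ear of the lid, 120 mm from the lid's centre.
- knob3_grip (a point): Grip point of T-knob 3, on its axis at the middle of its black cross-bar: bar 62 mm long, 14 mm thick, 22 mm high, 29 mm above the lid's upper face (below the bar: thin stem of 11 mm, washer 30 mm across and 4 mm high). The point's x axis runs along the bar, z along the knob's axis, up when the lid is shut; turns with the knob. On the -x -y ear of the lid, 120 mm from the lid's centre.
- knob4_grip (a point): Grip point of T-knob 4, on its axis at the middle of its black cross-bar: bar 62 mm long, 14 mm thick, 22 mm high, 29 mm above the lid's upper face (below the bar: thin stem of 11 mm, washer 30 mm across and 4 mm high). The point's x axis runs along the bar, z along the knob's axis, up when the lid is shut; turns with the knob. On the +x -y ear of the lid, 120 mm from the lid's centre.
- jar1: Closed glass preserving jar with a white screw cap, 62 mm diameter, 74 mm high (cap: the top 16 mm), 0.22 kg or so. Origin: centre of its underside; z up its axis. Starts upright on the rack plate in the canner, under the shut lid. Two to four of the jars are there in a run; an absent one reads None.
- jar2: Closed glass preserving jar with a white screw cap, 62 mm diameter, 74 mm high (cap: the top 16 mm), 0.22 kg or so. Origin: centre of its underside; z up its axis. Starts upright on the rack plate in the canner, under the shut lid. Two to four of the jars are there in a run; an absent one reads None.
- jar3: Closed glass preserving jar with a white screw cap, 62 mm diameter, 74 mm high (cap: the top 16 mm), 0.22 kg or so. Origin: centre of its underside; z up its axis. Starts upright on the rack plate in the canner, under the shut lid. Two to four of the jars are there in a run; an absent one reads None.
- jar4: Closed glass preserving jar with a white screw cap, 62 mm diameter, 74 mm high (cap: the top 16 mm), 0.22 kg or so. Origin: centre of its underside; z up its axis. Starts upright on the rack plate in the canner, under the shut lid. Two to four of the jars are there in a run; an absent one reads None.
- board: Wooden board, 260 x 260 mm, 16 mm thick, fixed on the worktop to the right of the canner. Origin: centre of its underside at worktop height; its top at z = 16 mm; its edges run along its x and y axes.
- linseed_jar: Bystander: clip-top storage jar of linseed, 104 mm diameter, 200 mm high, behind. Leave alone.
- nut_jar: Bystander: storage jar with white cap, 84 mm diameter, 90 mm high, beyond the board. Leave alone.
- quinoa_jar: Bystander: storage jar with green cap, 100 mm diameter, 130 mm high, to the left of the canner. Leave alone.
- spoon: Bystander: wooden spoon, 230 mm long, lying on the left. Leave alone.
- timer: Bystander: round kitchen timer, 64 mm diameter, 42 mm high, on the left. Leave alone.
- bowl: Bystander: white bowl with hazelnuts, 170 mm across, 60 mm high, on the left. Leave alone.

How it is judged:
On the way, in this order (a step that is already met when the one before it is completed fails the run):
1. with the lid still shut, all four knobs are turned to their loosened stops (value of joint each of knob1, knob2, knob3, knob4 above 2.42 rad and value of joint lid below 0.15 rad), for 0.2 s.
2. the lid leans back past upright (110 to 130 degrees from shut) (value of joint lid between 1.92 and 2.27 rad and velocity of joint lid below 0.05 rad/s), for 0.3 s.
At the end, for the whole second after the job is handed in: Knobs within 0.18 rad of their loosened stops; lid at 110 to 130 degrees; every jar present upright (within 7 degrees) and at rest on the board, its centre at most 102 mm from the board's centre along each edge direction (wholly on it), jar centres at least 72 mm apart (10 mm gaps) (value of joint each of knob1, knob2, knob3, knob4 above 2.42 rad and value of joint lid between 1.92 and 2.27 rad and x of jar1 in the frame of board between -0.102 and 0.102 m and y of jar1 in the frame of board between -0.102 and 0.102 m and z of jar1 in the frame of board between 0.01 and 0.022 m and angle between each of jar1, jar2, jar3, jar4's own z axis and vertical below 0.12 rad and linear speed of each of jar1, jar2, jar3, jar4 below 0.02 m/s and x of jar2 in the frame of board between -0.102 and 0.102 m and y of jar2 in the frame of board between -0.102 and 0.102 m and z of jar2 in the frame of board between 0.01 and 0.022 m and x of jar3 in the frame of board between -0.102 and 0.102 m and y of jar3 in the frame of board between -0.102 and 0.102 m and z of jar3 in the frame of board between 0.01 and 0.022 m and x of jar4 in the frame of board between -0.102 and 0.102 m and y of jar4 in the frame of board between -0.102 and 0.102 m and z of jar4 in the frame of board between 0.01 and 0.022 m and horizontal distance between each of jar2, jar3, jar4 and jar1 above 0.072 m and horizontal distance between each of jar3, jar4 and jar2 above 0.072 m and horizontal distance between jar4 and jar3 above 0.072 m); the robot touches nothing.
It fails at once if a jar is dropped (falls free from more than about 4 cm) ((linear speed of jar1 above 0.9 m/s and contact force between the fingers and jar1 below 0.2 N) or (linear speed of jar2 above 0.9 m/s and contact force between the fingers and jar2 below 0.2 N) or (linear speed of jar3 above 0.9 m/s and contact force between the fingers and jar3 below 0.2 N) or (linear speed of jar4 above 0.9 m/s and contact force between the fingers and jar4 below 0.2 N)).
It fails at once if another kitchen thing is knocked more than 30 mm from its place (distance of any of linseed_jar, nut_jar, quinoa_jar, spoon, timer, bowl from where it was at the start of the episode above 0.03 m).
Of jar1, jar2, jar3, jar4 only 2 to 4 are there at a start; the rules pass over those that are not, and their reading is None.
At some moment in a run one of jar1, jar2, jar3, jar4 may be knocked a few centimetres aside while the robot is not near it.
It also fails if it takes over 210 s, if anything falls off the work surface, if the arm or the gripper's body presses on something with over 40 N, if the wrist force passes 120 N, or if a joint passes its speed limit or range.

## Robot

A 6-joint arm with a two-finger parallel gripper is mounted at the origin on the work surface. World frame = base frame: x ahead of the robot, y to its left, z up, the work surface at z = 0. Lengths are in m, angles in rad, forces in N, time in s.
With the tool pointing down it reaches from about 0.375 to 0.975 m from the base axis. Payload 3.8 kg.
Tool frame: the origin (TCP) lies at the centre of the arm's flange, where the gripper is bolted on; the fingertips stand 173 mm ahead of it and the grasp point (between the pads) lies 155 mm ahead of it (bot.tip_reach is the distance from the TCP to the fingertips, in m); z points along the fingers, y is the line along which they close (so a half turn about z gives the same grasp; the last joint's range is limited). The gripper opens to 85 mm and grips with 20 to 120 N. Pads are 22 mm wide; open, the fingers measure 114 mm over their backs; the gripper's body (76 mm by 85 mm) begins 54 mm behind the grasp point. The pads swing forward as they close: fully open they stand 13 mm farther back than shut.
Start: joints at [1.092, 0.264, 1.604, -0, 1.274, -0.037], TCP at [0.289, 0.61, 0.405] pointing down, gripper open.
Joint ranges: [-2.63, 2.63], [-0.94, 2.18], [0.31, 2.57], [-1.31, 4.45], [0, 2.66], [-2.55, 2.55]. Speed limits (rad/s): [2.57, 2.57, 3.14, 3.14, 3.14, 3.14].

## Interface

Orientations are given as a rotation vector (axis times angle).
In Python, from workcell import bot gives the robot as it stands.
- The arm moves only by the tool drive_tool, never from a script. Its arguments are lists of equal length, an entry for each row: "claw": the finger opening in mm, from 0 to 85.4; "slide": the shift along the world's x, y, z each as a share of 0.5 m, from -1 to 1, a list of three; "yaw": the turn about the world's z as a share of 180 degrees, from -1 to 1. A call has 1 to 8 rows; each row is the pose to reach, as a shift and turn from the pose commanded when the call began, turning the shorter way round; what a row does not reach only later rows make up. A row lasts 1/12 s, in which the tool goes at most 41.7 mm and 7.16 degrees, less where a joint would pass 70% of its speed; a pose out of reach is approached as far as the arm can. A call with a number of a shift or a turn outside -1 to 1 is refused whole. A call with a gripper value outside its range is refused whole. The fingers move at their own pace and stop on an object; "newtons" is the grip in N (left out, the last holds). Time passes only in rows, so rows that repeat a pose let the fingers close. It gives the time, the measured TCP pose, the force, the opening and the grip force at its end, in the units of the state.
- bot.read_state(): the state, without advancing time (a new reading comes with each control period).
- bot.read_camera(name): name is "scene" or "top" or "wrist"; returns a dict with "color" (400x640x3 uint8, red, green, blue), "depth" (400x640 float32, m along the optical axis (not along the pixel's ray), 0 where there is no reading), "mtx" (3x3 intrinsics, pixels), "eye" and "rotation" of the camera in the world. Camera axes: x right, y up, looking along -z (the intrinsics and any distortion apply to the point x, -y, -z); pixel columns grow to the right and rows downward; lengths in m; the calibration is good to about 2 mm. A picture is of the moment at which its call begins.
- bot.finish_job(): hands the job in; it is judged then, once.
The state is a dict: "time": time; "q": joint angles; "joint_vel": joint speeds; "joint_torque": joint torques, N m; "tool_pos": TCP position; "tcp_rot": TCP orientation; "wrist_force": force on the tool from outside, world axes, zero at the start; "torque": the same for the moment, N m; "width": opening from 0.0 (shut) to 1.0 (fully open); "grip_force": force on a finger pad.
Only numpy, scipy, OpenCV 4.12 (cv2) and the standard library are available. Lean on these libraries where they do the work, as an engineer would, in place of code of your own. Each camera call takes 0.05 s, during which the arm holds its last target. There are 200 camera calls.

## Working session

There is one attempt and no reset: what is moved stays moved. The work goes in short steps, Python scripts to look and compute and a tool call to move; the robot and the scene stay as the last step left them, time stands still between calls to the robot, and variables do not carry over. Pictures are saved under pics/ and viewed, at most 14 in all, crops included, and the job is handed in when it is done.

Besides the shell and the picture viewer there is one more tool, called after "Call:" as name(argument=value, ...), one argument or row to a line, values as JSON. drive_tool: Moves the arm, as the interface text tells. Shift numbers are shares of 0.5 m and turn numbers shares of 180 degrees, none past 1 either way. Its arguments: {"type":"object","properties":{"claw":{"type":"array","items":{"type":"number"}},"slide":{"type":"array","items":{"type":"array","items":{"type":"number"}}},"yaw":{"type":"array","items":{"type":"number"}},"newtons":{"type":"number"}},"required":["claw","slide","yaw"]}

```bash
ls; mkdir -p pics
cat > h.py <<'E'
import numpy as np, cv2
from workcell import bot
def snap(n,tag):
    c=bot.read_camera(n); cv2.imwrite(f'pics/{tag}.png',c['color'][:,:,::-1]); np.savez(f'pics/{tag}.npz',**c); return c
def load(tag): return dict(np.load(f'pics/{tag}.npz'))
def ray(c,u,v):
    d=np.linalg.inv(c['mtx'])@[u,v,1]; d=np.array([d[0],-d[1],-d[2]])
    return c['eye'],c['rotation']@d
def atz(c,u,v,z):
    e,d=ray(c,u,v); return e+d*(z-e[2])/d[2]
def pt(c,u,v,r=1):
    p=c['depth'][v-r:v+r+1,u-r:u+r+1]; e,d=ray(c,u,v); return e+d*np.median(p[p>0])
def tri(c1,p1,c2,p2):
    e1,d1=ray(c1,*p1); e2,d2=ray(c2,*p2)
    s=np.linalg.lstsq(np.stack([d1,-d2],1),e2-e1,rcond=None)[0]
    a,b=e1+s[0]*d1,e2+s[1]*d2; return (a+b)/2,np.linalg.norm(a-b)
def proj(c,P):
    x=c['rotation'].T@(np.asarray(P)-c['eye']); x=np.array([x[0],-x[1],-x[2]]); y=c['mtx']@x; return y[:2]/y[2]
E
python3 - <<'E'
from h import *
s=bot.read_state(); print({k:np.round(v,3) for k,v in s.items()})
for n in('scene','top','wrist'):
    c=snap(n,n+'0'); print(n,c['eye'].round(3),c['rotation'].round(3).tolist(),c['mtx'].round(1).tolist(), [k for k in c])
E
```

```text
pics
{'time': np.float64(0.0), 'q': array([ 1.092,  0.265,  1.605,  0.   ,  1.274, -0.037]), 'joint_vel': array([-0.   ,  0.003,  0.001,  0.002, -0.   ,  0.001]), 'joint_torque': array([ 0.0000e+00, -5.1511e+01, -3.6732e+01, -0.0000e+00,  1.3000e-02,
       -0.0000e+00]), 'tool_pos': array([0.288, 0.61 , 0.403]), 'tcp_rot': array([-6.880e-01, -3.065e+00,  3.000e-03]), 'wrist_force': array([ 0.244,  0.207, -0.309]), 'torque': array([ 0.016,  0.016, -0.023]), 'grip_force': np.float64(0.0), 'width': np.float64(1.003)}
scene [ 0.868 -0.471  1.109] [0.559, 0.138, 0.507] [[412.9, 0.0, 309.9], [0.0, 412.9, 199.4], [0.0, 0.0, 1.0]] ['color', 'depth', 'mtx', 'eye', 'rotation']
top [0.3   0.073 1.491] [0.163, -0.141, -1.59] [[483.7, 0.0, 318.9], [0.0, 483.7, 211.2], [0.0, 0.0, 1.0]] ['color', 'depth', 'mtx', 'eye', 'rotation']
wrist [0.22  0.643 0.373] [-0.268, -0.167, 1.123] [[321.3, 0.0, 324.5], [0.0, 321.3, 200.9], [0.0, 0.0, 1.0]] ['color', 'depth', 'mtx', 'eye', 'rotation']
```

View pics/top0.png

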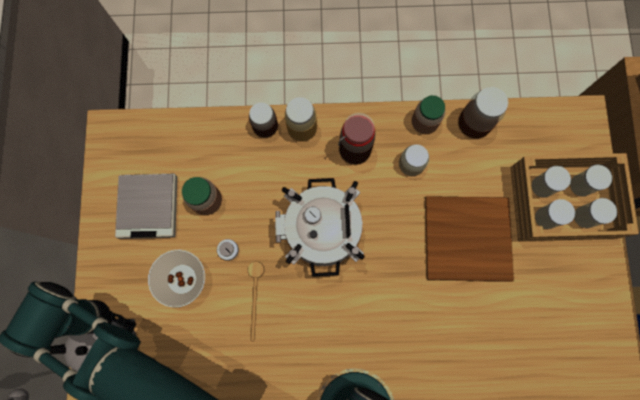

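View pics/scene0.png

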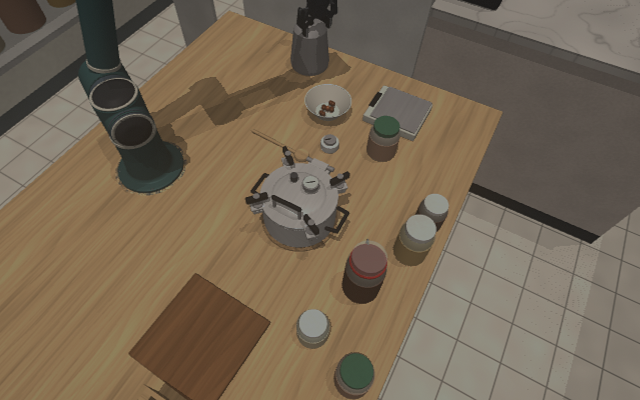

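```bash
sed -i "s/c=bot.read_camera(n);/c=dict(bot.read_camera(n)); c['rotation']=cv2.Rodrigues(np.array(c['rotation'],float))[0];/" h.py
python3 - <<'E'
from h import *
for n in('top','wrist','scene'):
    c=load(n+'0'); c['rotation']=cv2.Rodrigues(c['rotation'])[0]; np.savez(f'pics/{n}0.npz',**c)
c=load('top0')
for nm,u,v in [('lidcen',323,223),('hdl',346,222),('k_ul',292,195),('k_ur',351,195),('k_lr',351,251),('k_ll',291,258),('hinge',281,225),('loopU',322,180),('loopD',325,274),('nut',414,157),('red',357,128),('green',431,105)]: print(nm,pt(c,u,v).round(3))
for u,v in [(426,197),(508,197),(512,280),(427,279)]: print('board',atz(c,u,v,.016).round(3))
w=load('wrist0');R=cv2.Rodrigues(bot.read_state()['tcp_rot'])[0]; s=bot.read_state()
print('cam in tool',(R.T@(w['eye']-s['tool_pos'])).round(3),(R.T@w['rotation']).round(3), R.round(2))
E
```

```text
lidcen [0.529 0.078 0.139]
hdl [0.524 0.014 0.178]
k_ul [0.605 0.163 0.172]
k_ur [ 0.602 -0.003  0.167]
k_lr [0.445 0.003 0.167]
k_ll [0.429 0.168 0.169]
hinge [0.528 0.198 0.128]
loopU [0.668 0.078 0.09 ]
loopD [0.388 0.076 0.093]
nut [ 0.732 -0.2    0.091]
red [ 0.788 -0.025  0.198]
green [ 0.885 -0.256  0.117]
board [ 0.624 -0.244  0.016]
board [ 0.617 -0.498  0.016]
board [ 0.362 -0.485  0.016]
board [ 0.371 -0.231  0.016]
cam in tool [0.076 0.    0.031] [[ 0.002  0.956  0.295]
 [ 1.    -0.002  0.   ]
 [ 0.001  0.295 -0.956]] [[-0.9   0.43 -0.  ]
 [ 0.43  0.9  -0.  ]
 [ 0.   -0.   -1.  ]]
```

Call:
drive_tool(
  claw=[85,85,85,85,85,85,85,85],
  slide=[
    [0.05,-0.15,0.03],
    [0.1,-0.3,0.05],
    [0.15,-0.45,0.08],
    [0.21,-0.6,0.1],
    [0.21,-0.6,0.1],
    [0.21,-0.6,0.1],
    [0.21,-0.6,0.1],
    [0.21,-0.6,0.1],
  ],
  yaw=[0.03,0.06,0.09,0.12,0.142,0.142,0.142,0.142],
)

```text
time: 0.82
tool_pos: [0.3939, 0.3074, 0.4551]
tcp_rot: [-0.006, 3.141, -0.001]
wrist_force: [-0.5, 0.2, 0.6]
width: 0.99
grip_force: 0.0
```

Call:
drive_tool(
  claw=[85,85,85,85,85,85,85,85],
  slide=[
    [0.21,-0.46,0.09],
    [0.21,-0.46,0.09],
    [0.21,-0.46,0.09],
    [0.21,-0.46,0.09],
    [0.21,-0.46,0.09],
    [0.21,-0.46,0.09],
    [0.21,-0.46,0.09],
    [0.21,-0.46,0.09],
  ],
  yaw=[0,0,0,0,0,0,0,0],
)

```text
time: 1.48
tool_pos: [0.4994, 0.0779, 0.5]
tcp_rot: [0.001, 3.141, -0.0]
wrist_force: [0.4, 0.5, -1.3]
width: 0.996
grip_force: 0.0
```

Run:
```python
from h import *
c=snap('wrist','w1'); s=bot.read_state(); print(s['tool_pos'].round(4),s['tcp_rot'].round(3),s['q'].round(2),s['time'])
```

```text
[0.4988 0.0794 0.4995] [ 2.000e-03 -3.141e+00 -1.000e-03] [ 0.11 -0.11  1.83  0.    1.42 -1.46] 1.5333
```

View pics/w1.png

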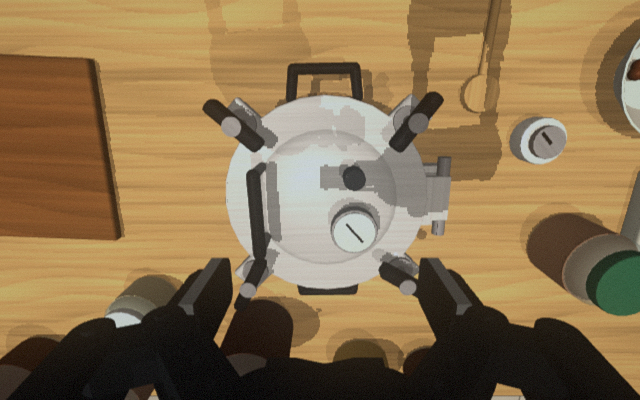

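Call:
drive_tool(
  claw=[85,85,85,85],
  slide=[
    [0,0.08,0.06],
    [0.1,0.1,0.06],
    [0.1,0.1,0.06],
    [0.1,0.1,0.06],
  ],
  yaw=[0,0,0,0],
)

```text
time: 1.87
tool_pos: [0.5497, 0.133, 0.5288]
tcp_rot: [0.012, -3.141, -0.001]
wrist_force: [-0.3, -0.5, 0.0]
width: 0.996
grip_force: 0.0
```

```bash
cat >> h.py <<'E'
def cloud(c):
    v,u=np.mgrid[0:400,0:640]; d=np.linalg.inv(c['mtx'])@np.stack([u.ravel(),v.ravel(),np.ones(u.size)])
    P=(c['rotation']@(d*[[1],[-1],[-1]]*c['depth'].ravel())).T+c['eye']
    P[c['depth'].ravel()<=0]=np.nan; return P.reshape(400,640,3)
E
python3 - <<'E'
from h import *
snap('wrist','w2'); print(bot.read_state()['tool_pos'].round(4))
for t in('w1','w2','top0'):
    c=load(t);P=cloud(c);g=c['color'].astype(int).sum(2)
    print(t)
    for k,(x,y) in dict(k1=(.605,.163),k2=(.435,.168),k3=(.44,.0),k4=(.602,-.003)).items():
        m=(np.hypot(P[...,0]-x,P[...,1]-y)<.05)&(P[...,2]>.155)&(P[...,2]<.185)
        # exclude handle
        m&=~((abs(P[...,0]-.524)<.055))
        n,lab,st,ce=cv2.connectedComponentsWithStats(m.astype(np.uint8))
        if n<2: print(k,'none');continue
        i=1+np.argmax(st[1:,4]); Q=P[lab==i]; z=np.median(Q[:,2]); Q=Q[abs(Q[:,2]-z)<.006]
        (cx,cy),(a,b),_=r=cv2.minAreaRect((Q[:,:2]*1000).astype(np.float32)); 
        w=np.linalg.svd(Q[:,:2]-Q[:,:2].mean(0),full_matrices=False)[2][0]
        print(k,len(Q),round(cx),round(cy),'size',round(a),round(b),'z',z.round(4),'mean',Q[:,:2].mean(0).round(4),'ang',(np.degrees(np.arctan2(w[1],w[0]))%180).round(1))
    m=(abs(P[...,0]-.524)<.06)&(abs(P[...,1]-.014)<.03)&(P[...,2]>.165)
    Q=P[m]
    if len(Q):
        w=np.linalg.svd(Q[:,:2]-Q[:,:2].mean(0),full_matrices=False)[2][0]
        print('handle',len(Q),cv2.minAreaRect((Q[:,:2]*1000).astype(np.float32)),np.median(Q[:,2]),'ang',(np.degrees(np.arctan2(w[1],w[0]))%180).round(1))
    m=(abs(P[...,2]-.016)<.005)&(abs(P[...,0]-.49)<.16)&(abs(P[...,1]+.36)<.16)
    if t=='top0':
        h=cv2.cvtColor(c['color'],cv2.COLOR_RGB2HSV); 
        m&=c['color'].astype(int).sum(2)<300
        Q=P[m]; print('board',cv2.minAreaRect((Q[:,:2]*1000).astype(np.float32)),len(Q))
E
```

```text
[0.5486 0.1323 0.5283]
w1
k1 547 608 160 size 49 18 z 0.1693 mean [0.6049 0.158 ] ang 56.9
k2 1127 441 163 size 18 62 z 0.1696 mean [0.4406 0.1622] ang 143.6
k3 1108 445 -7 size 62 18 z 0.1696 mean [ 0.4441 -0.0063] ang 48.4
k4 695 614 -3 size 18 62 z 0.1695 mean [ 0.6111 -0.002 ] ang 153.9
handle 15396 ((520.1956787109375, 18.878890991210938), (39.85163116455078, 110.30523681640625), 81.62550354003906) 0.39270959035604797 ang 162.4
w2
k1 698 611 166 size 61 18 z 0.1693 mean [0.6091 0.1651] ang 59.6
k2 1035 441 163 size 17 62 z 0.1699 mean [0.4413 0.1627] ang 143.6
k3 1074 445 -6 size 61 18 z 0.1696 mean [ 0.445  -0.0056] ang 48.5
k4 695 614 -3 size 18 61 z 0.1694 mean [ 0.6122 -0.0018] ang 153.8
handle 1285 ((519.7138061523438, 11.868614196777344), (110.3201675415039, 13.342484474182129), 0.8199936747550964) 0.1799887731852528 ang 1.1
top0
k1 105 611 166 size 61 16 z 0.1685 mean [0.6108 0.1662] ang 58.9
k2 112 442 163 size 16 61 z 0.1689 mean [0.4412 0.1629] ang 143.9
k3 115 445 -7 size 60 16 z 0.1685 mean [ 0.4446 -0.0063] ang 49.7
k4 109 614 -3 size 16 62 z 0.1686 mean [ 0.6133 -0.0028] ang 153.3
handle 155 ((519.539306640625, 11.760272979736328), (111.18190002441406, 12.633033752441406), 1.0802712440490723) 0.17913865551013353 ang 1.2
board ((507.9311828613281, -377.2091064453125), (286.3547668457031, 291.8367919921875), 88.26365661621094) 6207
```

View pics/w2.png

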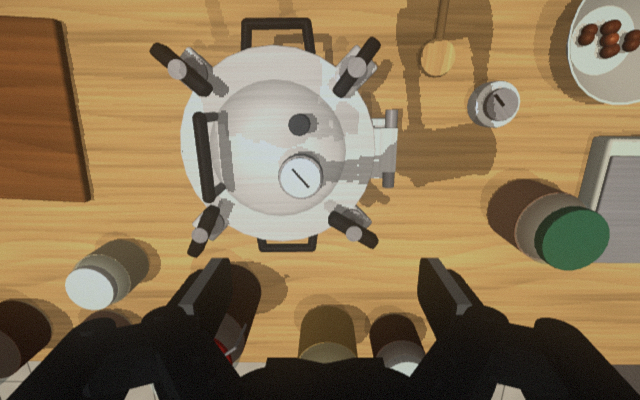

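Call:
drive_tool(
  claw=[45,45,45,45,45,45,45,45],
  slide=[
    [0.04,0.02,-0.05],
    [0.08,0.05,-0.1],
    [0.124,0.072,-0.16],
    [0.124,0.072,-0.16],
    [0.124,0.072,-0.16],
    [0.124,0.072,-0.16],
    [0.124,0.072,-0.16],
    [0.124,0.072,-0.16],
  ],
  yaw=[-0.039,-0.078,-0.117,-0.156,-0.195,-0.234,-0.272,-0.31],
)

```text
time: 2.58
tool_pos: [0.609, 0.1667, 0.4485]
tcp_rot: [-1.47, -2.774, 0.003]
wrist_force: [0.8, -0.3, 0.1]
width: 0.526
grip_force: 0.0
```

Call:
drive_tool(
  claw=[45,45,45,45,45,45,45,45],
  slide=[
    [0,0,0],
    [0,0,0],
    [0,0,0],
    [0,0,0],
    [0,0,0],
    [0,0,0],
    [0,0,0],
    [0,0,0],
  ],
  yaw=[-0.039,-0.078,-0.117,-0.156,-0.195,-0.234,-0.272,-0.31],
)

```text
time: 3.25
tool_pos: [0.6089, 0.1667, 0.4488]
tcp_rot: [-2.598, -1.764, 0.004]
wrist_force: [-0.1, -0.5, -0.6]
width: 0.527
grip_force: 0.0
```

Call:
drive_tool(
  claw=[45,45,45,45,45,45,45,45],
  slide=[
    [0,0,0],
    [0,0,0],
    [0,0,-0.05],
    [0,0,-0.1],
    [0,0,-0.15],
    [0,0,-0.2],
    [0,0,-0.2],
    [0,0,-0.2],
  ],
  yaw=[-0.03,-0.052,-0.052,-0.052,-0.052,-0.052,-0.052,-0.052],
)

```text
time: 3.92
tool_pos: [0.6086, 0.1664, 0.3474]
tcp_rot: [-2.728, -1.554, 0.009]
wrist_force: [-0.8, -0.2, -0.5]
width: 0.522
grip_force: 0.0
```

Run:
```python
from h import *
snap('wrist','w3'); s=bot.read_state(); print(s['tool_pos'].round(4),s['q'].round(2),cv2.Rodrigues(s['tcp_rot'])[0].round(3)[:,0])
```

```text
[0.6097 0.1665 0.3497] [0.23 0.22 1.76 0.   1.16 0.76] [ 0.51   0.86  -0.001]
```

View pics/w3.png

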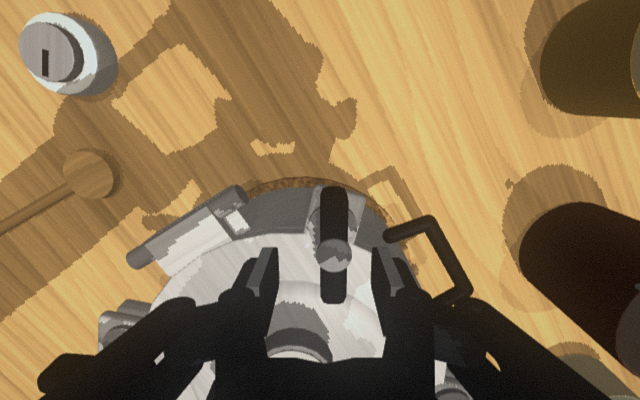

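Call:
drive_tool(
  claw=[45,45,30,5,5,5,5,5],
  slide=[
    [0.002,0,-0.064],
    [0.002,0,-0.064],
    [0.002,0,-0.064],
    [0.002,0,-0.064],
    [0.002,0,-0.064],
    [0.002,0,-0.064],
    [0.002,0,-0.064],
    [0.002,0,-0.064],
  ],
  yaw=[0,0,0,0,0,0,0,0],
  newtons=40,
)

```text
time: 4.63
tool_pos: [0.6124, 0.1663, 0.3201]
tcp_rot: [2.73, 1.553, 0.005]
wrist_force: [-0.8, -0.6, 5.1]
width: 0.154
grip_force: 41.9
```

Call:
drive_tool(
  claw=[5,5,5,5,5,5,5,5],
  slide=[
    [0,0,0],
    [0,0,0],
    [0,0,0],
    [0,0,0],
    [0,0,0],
    [0,0,0],
    [0,0,0],
    [0,0,0],
  ],
  yaw=[0,0.02,0.05,0.08,0.11,0.14,0.17,0.2],
)

```text
time: 5.3
tool_pos: [0.612, 0.1663, 0.3201]
tcp_rot: [2.111, 2.325, 0.003]
wrist_force: [-2.9, -0.5, 7.4]
width: 0.157
grip_force: 42.1
```

Run:
```python
from h import *
s=bot.read_state(); print({k:np.round(s[k],3) for k in s})
```

```text
{'time': np.float64(5.3), 'q': array([0.226, 0.251, 1.782, 0.   , 1.107, 0.129]), 'joint_vel': array([ 1.000e-03, -1.000e-03,  1.000e-03, -0.000e+00,  2.000e-03,
       -1.122e+00]), 'joint_torque': array([-4.0000e-03, -4.3987e+01, -3.2159e+01, -1.2200e-01, -9.6300e-01,
        1.0680e+00]), 'tool_pos': array([0.612, 0.166, 0.32 ]), 'tcp_rot': array([2.111, 2.325, 0.003]), 'wrist_force': array([-2.894, -0.488,  7.365]), 'torque': array([-0.062,  0.541, -0.132]), 'grip_force': np.float64(42.145), 'width': np.float64(0.157)}
```

Call:
drive_tool(
  claw=[5,5,5,5,5,5,5,5],
  slide=[
    [0,0,0],
    [0,0,0],
    [0,0,0],
    [0,0,0],
    [0,0,0],
    [0,0,0],
    [0,0,0],
    [0,0,0],
  ],
  yaw=[0.035,0.07,0.105,0.14,0.175,0.21,0.25,0.28],
)

```text
time: 5.97
tool_pos: [0.6116, 0.1661, 0.3201]
tcp_rot: [0.918, 3.004, 0.0]
wrist_force: [-4.5, -1.3, 9.0]
width: 0.158
grip_force: 42.4
```

Call:
drive_tool(
  claw=[5,5,5,5,5,5,5,5],
  slide=[
    [0,0,0],
    [0,0,0],
    [0,0,0],
    [0,0,0],
    [0,0,0],
    [0,0,0],
    [0,0,0],
    [0,0,0],
  ],
  yaw=[0.035,0.07,0.105,0.14,0.175,0.21,0.23,0.23],
)

```text
time: 6.63
tool_pos: [0.6115, 0.1656, 0.3201]
tcp_rot: [-0.199, 3.135, -0.002]
wrist_force: [-4.6, -3.3, 10.0]
width: 0.152
grip_force: 42.4
```

```bash
cat > st.py <<'E'
from h import *
s=bot.read_state(); x=cv2.Rodrigues(s['tcp_rot'])[0][:,0]
print('t',s['time'].round(2),'tcp',s['tool_pos'].round(4),'alpha',np.degrees(np.arctan2(x[1],x[0])).round(1),'q6',s['q'][5].round(2),'F',s['wrist_force'].round(1),'Tz',s['torque'].round(2),'w',s['width'].round(3),'g',s['grip_force'].round(1))
E
python3 st.py
```

```text
Traceback (most recent call last):
  File "st.py", line 3, in <module>
    print('t',s['time'].round(2),'tcp',s['tool_pos'].round(4),'alpha',np.degrees(np.arctan2(x[1],x[0])).round(1),'q6',s['q'][5].round(2),'F',s['wrist_force'].round(1),'Tz',s['torque'].round(2),'w',s['width'].round(3),'g',s['grip_force'].round(1))
              ^^^^^^^^^^^^^^^
AttributeError: 'float' object has no attribute 'round'
```

Call:
drive_tool(
  claw=[5,5,5,5,5,5],
  slide=[
    [0,0,0],
    [0,0,0],
    [0,0,0],
    [0,0,0],
    [0,0,0],
    [0,0,0],
  ],
  yaw=[0.012,0.024,0.036,0.045,0.045,0.045],
)

```text
time: 7.13
tool_pos: [0.6115, 0.1656, 0.3201]
tcp_rot: [-0.415, 3.114, -0.002]
wrist_force: [-5.0, -4.2, 10.8]
width: 0.155
grip_force: 42.4
```

```bash
sed -i "s/s\['time'\].round(2)/round(s['time'],2)/;s/s\['width'\].round(3),'g',s\['grip_force'\].round(1)/round(float(s['width']),3),'g',round(float(s['grip_force']),1)/" st.py
python3 st.py
```

```text
t 7.13 tcp [0.6115 0.1656 0.3201] alpha -164.8 q6 -1.61 F [-5.  -4.2 10.8] Tz [-0.65  0.83 -0.04] w 0.155 g 42.4
```

Call:
drive_tool(
  claw=[5,5,5,5],
  slide=[
    [0,0,0],
    [0,0,0],
    [0,0,0],
    [0,0,0],
  ],
  yaw=[0.012,0.024,0.024,0.024],
)

```text
time: 7.47
tool_pos: [0.6116, 0.1654, 0.3201]
tcp_rot: [-0.526, 3.097, -0.0]
wrist_force: [-3.8, -3.9, 10.0]
width: 0.152
grip_force: 58.6
```

```bash
python3 st.py
```

```text
t 7.47 tcp [0.6116 0.1654 0.3201] alpha -160.7 q6 -1.68 F [-3.8 -3.9 10. ] Tz [-0.63  0.81 -1.49] w 0.152 g 58.6
```

Call:
drive_tool(
  claw=[45,45,45,45,45,45,45,45],
  slide=[
    [0,0,0],
    [0,0,0],
    [0,0,0],
    [0,0,0.06],
    [0,0,0.13],
    [0,0,0.2],
    [0,0,0.26],
    [0,0,0.26],
  ],
  yaw=[0,0,0,0,0,0,0,0],
)

```text
time: 8.13
tool_pos: [0.6132, 0.1668, 0.4562]
tcp_rot: [-0.531, 3.083, 0.001]
wrist_force: [0.9, 0.6, 2.0]
width: 0.53
grip_force: 0.0
```

Call:
drive_tool(
  claw=[45,45,45,45,45,45,45,45],
  slide=[
    [-0.05,-0.05,0],
    [-0.1,-0.1,0],
    [-0.15,-0.15,0],
    [-0.2,-0.2,0],
    [-0.25,-0.25,0],
    [-0.3,-0.3,0],
    [-0.334,-0.345,0],
    [-0.334,-0.345,0],
  ],
  yaw=[-0.039,-0.078,-0.117,-0.156,-0.195,-0.234,-0.272,-0.31],
)

```text
time: 8.8
tool_pos: [0.4418, -0.0086, 0.4471]
tcp_rot: [-0.99, -2.98, 0.004]
wrist_force: [0.5, 0.2, 0.2]
width: 0.528
grip_force: 0.0
```

Call:
drive_tool(
  claw=[45,45,45,45,45,45,45,45],
  slide=[
    [0,0,0],
    [0,0,0],
    [0,0,0],
    [0,0,0],
    [0,0,0],
    [0,0,0],
    [0,0,0],
    [0,0,0],
  ],
  yaw=[-0.039,-0.078,-0.117,-0.156,-0.195,-0.234,-0.272,-0.31],
)

```text
time: 9.47
tool_pos: [0.4445, -0.0061, 0.4472]
tcp_rot: [-2.267, -2.174, 0.0]
wrist_force: [0.2, -0.0, -0.1]
width: 0.533
grip_force: 0.0
```

Call:
drive_tool(
  claw=[45,45,45,45,45,45,45,45],
  slide=[
    [0,0,0],
    [0,0,0],
    [0,0,0],
    [0,0,0],
    [0,0,0],
    [0,0,-0.05],
    [0,0,-0.1],
    [0,0,-0.1],
  ],
  yaw=[-0.039,-0.078,-0.117,-0.156,-0.195,-0.218,-0.218,-0.218],
)

```text
time: 10.13
tool_pos: [0.4426, -0.006, 0.3924]
tcp_rot: [-2.858, -1.293, 0.012]
wrist_force: [-1.0, -0.2, -0.1]
width: 0.528
grip_force: 0.0
```

```bash
python3 st.py
python3 - <<'E'
from h import *
c=snap('wrist','w4');P=cloud(c)
m=(np.hypot(P[...,0]-.445,P[...,1]+.0065)<.04)&(abs(P[...,2]-.1695)<.006); Q=P[m]; w=np.linalg.svd(Q[:,:2]-Q[:,:2].mean(0),full_matrices=False)[2][0]
print(len(Q),cv2.minAreaRect((Q[:,:2]*1000).astype(np.float32)),np.degrees(np.arctan2(w[1],w[0]))%180)
E
```

```text
t 10.13 tcp [ 0.4426 -0.006   0.3924] alpha 48.7 q6 0.65 F [-1.  -0.2 -0.1] Tz [0.05 0.06 0.  ] w 0.528 g 0.0
1998 ((445.72760009765625, -6.257152557373047), (61.28374481201172, 17.718347549438477), 51.21472930908203) 48.67228046480625
```

Call:
drive_tool(
  claw=[45,45,45,30,5,5,5,5],
  slide=[
    [0,0,-0.08],
    [0,0,-0.16],
    [0,0,-0.16],
    [0,0,-0.16],
    [0,0,-0.16],
    [0,0,-0.16],
    [0,0,-0.16],
    [0,0,-0.16],
  ],
  yaw=[0,0,0,0,0,0,0,0],
)

```text
time: 10.85
tool_pos: [0.446, -0.0063, 0.3208]
tcp_rot: [2.861, 1.293, 0.007]
wrist_force: [-2.2, 1.4, 6.2]
width: 0.154
grip_force: 42.1
```

Call:
drive_tool(
  claw=[5,5,5,5,5,5,5,5],
  slide=[
    [0,0,0],
    [0,0,0],
    [0,0,0],
    [0,0,0],
    [0,0,0],
    [0,0,0],
    [0,0,0],
    [0,0,0],
  ],
  yaw=[0,0,0.035,0.07,0.105,0.14,0.175,0.21],
)

```text
time: 11.52
tool_pos: [0.4455, -0.0061, 0.3208]
tcp_rot: [2.282, 2.156, 0.005]
wrist_force: [-4.3, 2.2, 10.0]
width: 0.156
grip_force: 42.4
```

Call:
drive_tool(
  claw=[5,5,5,5,5,5,5,5],
  slide=[
    [0,0,0],
    [0,0,0],
    [0,0,0],
    [0,0,0],
    [0,0,0],
    [0,0,0],
    [0,0,0],
    [0,0,0],
  ],
  yaw=[0.035,0.07,0.105,0.14,0.175,0.21,0.245,0.28],
)

```text
time: 12.18
tool_pos: [0.4449, -0.0063, 0.3208]
tcp_rot: [1.147, 2.924, 0.001]
wrist_force: [-7.3, 0.4, 12.4]
width: 0.152
grip_force: 42.8
```

Call:
drive_tool(
  claw=[5,5,5,5,5,5,5,5],
  slide=[
    [0,0,0],
    [0,0,0],
    [0,0,0],
    [0,0,0],
    [0,0,0],
    [0,0,0],
    [0,0,0],
    [0,0,0],
  ],
  yaw=[0.035,0.07,0.105,0.14,0.175,0.21,0.245,0.28],
)

```text
time: 12.85
tool_pos: [0.4446, -0.0069, 0.3208]
tcp_rot: [-0.208, 3.135, -0.003]
wrist_force: [-8.6, -3.7, 13.2]
width: 0.153
grip_force: 42.9
```

Call:
drive_tool(
  claw=[5,5,5,5,5,5],
  slide=[
    [0,0,0],
    [0,0,0],
    [0,0,0],
    [0,0,0],
    [0,0,0],
    [0,0,0],
  ],
  yaw=[0.015,0.03,0.045,0.06,0.06,0.06],
)

```text
time: 13.35
tool_pos: [0.4447, -0.0071, 0.3208]
tcp_rot: [-0.49, 3.103, -0.003]
wrist_force: [-8.1, -3.1, 12.5]
width: 0.153
grip_force: 50.3
```

```bash
python3 st.py
```

```text
t 13.35 tcp [ 0.4447 -0.0071  0.3208] alpha -162.1 q6 -1.95 F [-8.1 -3.1 12.5] Tz [-0.6   1.52 -1.1 ] w 0.153 g 50.3
```

Call:
drive_tool(
  claw=[45,45,45,45,45,45,45,45],
  slide=[
    [0,0,0],
    [0,0,0],
    [0,0,0],
    [0,0,0.06],
    [0,0,0.13],
    [0,0,0.2],
    [0,0,0.26],
    [0,0,0.26],
  ],
  yaw=[0,0,0,0,0,0,0,0],
)

```text
time: 14.02
tool_pos: [0.4465, -0.0063, 0.4555]
tcp_rot: [-0.492, 3.09, -0.005]
wrist_force: [0.6, -0.3, 2.1]
width: 0.528
grip_force: 0.0
```

Call:
drive_tool(
  claw=[45,45,45,45,45,45,45,45],
  slide=[
    [0.05,0,0],
    [0.1,0,0],
    [0.15,0,0],
    [0.2,0.007,0],
    [0.25,0.007,0],
    [0.3,0.007,0],
    [0.338,0.007,0],
    [0.338,0.007,0],
  ],
  yaw=[-0.039,-0.078,-0.117,-0.156,-0.195,-0.234,-0.272,-0.31],
)

```text
time: 14.68
tool_pos: [0.6166, -0.0027, 0.4464]
tcp_rot: [1.024, 2.969, 0.001]
wrist_force: [0.1, -0.9, 0.7]
width: 0.526
grip_force: 0.0
```

Call:
drive_tool(
  claw=[45,45,45,45,45,45,45,45],
  slide=[
    [0,0,0],
    [0,0,0],
    [0,0,0],
    [0,0,0],
    [0,0,0],
    [0,0,0],
    [0,0,0],
    [0,0,0],
  ],
  yaw=[-0.039,-0.078,-0.117,-0.156,-0.195,-0.234,-0.272,-0.31],
)

```text
time: 15.35
tool_pos: [0.6137, -0.0026, 0.447]
tcp_rot: [-2.295, -2.145, 0.001]
wrist_force: [-0.5, -0.6, 0.1]
width: 0.531
grip_force: 0.0
```

Call:
drive_tool(
  claw=[45,45,45,45,45,45,45,45],
  slide=[
    [0,0,0],
    [0,0,0],
    [0,0,0],
    [0,0,0],
    [0,0,0],
    [0,0,0],
    [0,0,0],
    [0,0,0],
  ],
  yaw=[-0.039,-0.078,-0.117,-0.156,-0.195,-0.234,-0.272,-0.31],
)

```text
time: 16.02
tool_pos: [0.6137, -0.0026, 0.447]
tcp_rot: [-3.032, -0.822, 0.001]
wrist_force: [0.5, 0.1, 0.2]
width: 0.527
grip_force: 0.0
```

Call:
drive_tool(
  claw=[45,45,45,45,45,45,45,45],
  slide=[
    [0,0,0],
    [0,0,0],
    [0,0,0],
    [0,0,0],
    [0,0,0],
    [0,0,-0.05],
    [0,0,-0.1],
    [0,0,-0.1],
  ],
  yaw=[-0.039,-0.078,-0.117,-0.156,-0.195,-0.234,-0.272,-0.31],
)

```text
time: 16.68
tool_pos: [0.6119, -0.0026, 0.3913]
tcp_rot: [3.063, -0.692, -0.014]
wrist_force: [-1.2, -0.6, -0.2]
width: 0.526
grip_force: 0.0
```

```bash
python3 st.py
python3 - <<'E'
from h import *
c=snap('wrist','w5');P=cloud(c)
m=(np.hypot(P[...,0]-.614,P[...,1]+.003)<.04)&(abs(P[...,2]-.1695)<.006); Q=P[m]; w=np.linalg.svd(Q[:,:2]-Q[:,:2].mean(0),full_matrices=False)[2][0]
print(len(Q),cv2.minAreaRect((Q[:,:2]*1000).astype(np.float32)),np.degrees(np.arctan2(w[1],w[0]))%180)
E
```

```text
t 16.68 tcp [ 0.6119 -0.0026  0.3913] alpha -25.5 q6 1.97 F [-1.2 -0.6 -0.2] Tz [0.01 0.03 0.01] w 0.526 g 0.0
2033 ((610.7045288085938, -1.9223175048828125), (17.60030174255371, 72.08209991455078), 63.70257568359375) 154.18134358627844
```

Call:
drive_tool(
  claw=[45,45,45,30,5,5,5,5],
  slide=[
    [0,0,-0.08],
    [0,0,-0.16],
    [0,0,-0.16],
    [0,0,-0.16],
    [0,0,-0.16],
    [0,0,-0.16],
    [0,0,-0.16],
    [0,0,-0.16],
  ],
  yaw=[0,0,0,0,0,0,0,0],
)

```text
time: 17.4
tool_pos: [0.6145, -0.0034, 0.3206]
tcp_rot: [3.066, -0.683, 0.007]
wrist_force: [-2.7, -3.7, 4.1]
width: 0.155
grip_force: 41.9
```

Call:
drive_tool(
  claw=[5,5,5,5,5,5,5,5],
  slide=[
    [0,0,0],
    [0,0,0],
    [0,0,0],
    [0,0,0],
    [0,0,0],
    [0,0,0],
    [0,0,0],
    [0,0,0],
  ],
  yaw=[0,0,0.035,0.07,0.105,0.14,0.175,0.21],
)

```text
time: 18.07
tool_pos: [0.6144, -0.0037, 0.3205]
tcp_rot: [3.119, 0.355, 0.005]
wrist_force: [-2.8, -5.5, 7.8]
width: 0.156
grip_force: 42.3
```

Call:
drive_tool(
  claw=[5,5,5,5,5,5,5,5],
  slide=[
    [0,0,0],
    [0,0,0],
    [0,0,0],
    [0,0,0],
    [0,0,0],
    [0,0,0],
    [0,0,0],
    [0,0,0],
  ],
  yaw=[0.035,0.07,0.105,0.14,0.175,0.21,0.245,0.28],
)

```text
time: 18.73
tool_pos: [0.6145, -0.004, 0.3205]
tcp_rot: [2.67, 1.648, 0.003]
wrist_force: [-1.3, -7.6, 7.0]
width: 0.154
grip_force: 42.3
```

Call:
drive_tool(
  claw=[5,5,5,5,5,5,5,5],
  slide=[
    [0,0,0],
    [0,0,0],
    [0,0,0],
    [0,0,0],
    [0,0,0],
    [0,0,0],
    [0,0,0],
    [0,0,0],
  ],
  yaw=[0.035,0.07,0.105,0.14,0.175,0.2,0.22,0.22],
)

```text
time: 19.4
tool_pos: [0.6147, -0.0041, 0.3205]
tcp_rot: [1.956, 2.452, 0.001]
wrist_force: [-0.3, -7.7, 5.8]
width: 0.155
grip_force: 42.1
```

Call:
drive_tool(
  claw=[5,5,5,5,5,5],
  slide=[
    [0,0,0],
    [0,0,0],
    [0,0,0],
    [0,0,0],
    [0,0,0],
    [0,0,0],
  ],
  yaw=[0.01,0.02,0.03,0.04,0.04,0.04],
)

```text
time: 19.9
tool_pos: [0.6148, -0.0043, 0.3206]
tcp_rot: [1.807, 2.564, 0.002]
wrist_force: [-1.0, -8.6, 6.4]
width: 0.155
grip_force: 61.3
```

```bash
python3 st.py
```

```text
t 19.9 tcp [ 0.6148 -0.0043  0.3206] alpha 109.6 q6 -0.39 F [-1.  -8.6  6.4] Tz [-1.32  0.27 -1.56] w 0.155 g 61.3
```

Call:
drive_tool(
  claw=[45,45,45,45,45,45,45,45],
  slide=[
    [0,0,0],
    [0,0,0],
    [0,0,0],
    [0,0,0.06],
    [0,0,0.13],
    [0,0,0.2],
    [0,0,0.26],
    [0,0,0.26],
  ],
  yaw=[0,0,0,0,0,0,0,0],
)

```text
time: 20.57
tool_pos: [0.6153, -0.0022, 0.4563]
tcp_rot: [1.797, 2.563, 0.012]
wrist_force: [0.5, -1.2, 1.0]
width: 0.527
grip_force: 0.0
```

Call:
drive_tool(
  claw=[45,45,45,45,45,45,45,45],
  slide=[
    [-0.05,0.05,0],
    [-0.1,0.1,0],
    [-0.15,0.15,0],
    [-0.2,0.2,0],
    [-0.25,0.25,0],
    [-0.3,0.3,0],
    [-0.345,0.332,0],
    [-0.345,0.332,0],
  ],
  yaw=[-0.039,-0.078,-0.117,-0.156,-0.195,-0.234,-0.272,-0.31],
)

```text
time: 21.23
tool_pos: [0.4375, 0.1658, 0.4472]
tcp_rot: [-2.797, -1.424, 0.002]
wrist_force: [0.4, 0.7, -0.4]
width: 0.528
grip_force: 0.0
```

Call:
drive_tool(
  claw=[45,45,45,45,45,45,45,45],
  slide=[
    [0,0,0],
    [0,0,0],
    [0,0,0],
    [0,0,0],
    [0,0,0],
    [0,0,0],
    [0,0,0],
    [0,0,0],
  ],
  yaw=[-0.039,-0.078,-0.117,-0.156,-0.195,-0.234,-0.272,-0.31],
)

```text
time: 21.9
tool_pos: [0.4408, 0.1637, 0.4473]
tcp_rot: [-3.141, 0.055, 0.001]
wrist_force: [0.1, -0.7, -0.1]
width: 0.527
grip_force: 0.0
```

Call:
drive_tool(
  claw=[45,45,45,45,45,45,45,45],
  slide=[
    [0,0,0],
    [0,0,0],
    [0,0,0],
    [0,0,0],
    [0,0,0],
    [0,0,-0.05],
    [0,0,-0.1],
    [0,0,-0.1],
  ],
  yaw=[-0.035,-0.07,-0.105,-0.14,-0.172,-0.172,-0.172,-0.172],
)

```text
time: 22.57
tool_pos: [0.439, 0.163, 0.3924]
tcp_rot: [3.011, -0.882, -0.012]
wrist_force: [-0.9, 0.1, -0.0]
width: 0.531
grip_force: 0.0
```

```bash
python3 st.py
python3 - <<'E'
from h import *
c=snap('wrist','w6');P=cloud(c)
m=(np.hypot(P[...,0]-.4413,P[...,1]-.163)<.04)&(abs(P[...,2]-.1695)<.006); Q=P[m]; w=np.linalg.svd(Q[:,:2]-Q[:,:2].mean(0),full_matrices=False)[2][0]
print(len(Q),cv2.minAreaRect((Q[:,:2]*1000).astype(np.float32)),np.degrees(np.arctan2(w[1],w[0]))%180)
E
```

```text
t 22.57 tcp [0.439  0.163  0.3924] alpha -32.6 q6 2.44 F [-0.9  0.1 -0. ] Tz [-0.03  0.04 -0.02] w 0.531 g 0.0
2015 ((442.5183410644531, 162.13243103027344), (17.739946365356445, 61.236602783203125), 55.54441452026367) 143.56181891508038
```

Call:
drive_tool(
  claw=[45,45,45,30,5,5,5,5],
  slide=[
    [0,0,-0.08],
    [0,0,-0.16],
    [0,0,-0.16],
    [0,0,-0.16],
    [0,0,-0.16],
    [0,0,-0.16],
    [0,0,-0.16],
    [0,0,-0.16],
  ],
  yaw=[0,0,0,0,0,0,0,0],
)

```text
time: 23.28
tool_pos: [0.4421, 0.1629, 0.3208]
tcp_rot: [-3.014, 0.884, -0.006]
wrist_force: [-2.8, -5.0, 4.1]
width: 0.157
grip_force: 40.1
```

Call:
drive_tool(
  claw=[5,5,5,5,5,5,5,5],
  slide=[
    [0,0,0],
    [0,0,0],
    [0,0,0],
    [0,0,0],
    [0,0,0],
    [0,0,0],
    [0,0,0],
    [0,0,0],
  ],
  yaw=[0,0,0.035,0.07,0.105,0.14,0.175,0.21],
)

```text
time: 23.95
tool_pos: [0.442, 0.1628, 0.3208]
tcp_rot: [3.137, 0.148, 0.005]
wrist_force: [-1.9, -5.2, 3.7]
width: 0.153
grip_force: 40.3
```

Call:
drive_tool(
  claw=[5,5,5,5,5,5,5,5],
  slide=[
    [0,0,0],
    [0,0,0],
    [0,0,0],
    [0,0,0],
    [0,0,0],
    [0,0,0],
    [0,0,0],
    [0,0,0],
  ],
  yaw=[0.035,0.07,0.105,0.14,0.175,0.21,0.245,0.28],
)

```text
time: 24.62
tool_pos: [0.442, 0.1626, 0.3208]
tcp_rot: [2.774, 1.469, 0.003]
wrist_force: [-2.2, -6.4, 3.8]
width: 0.156
grip_force: 40.3
```

Call:
drive_tool(
  claw=[5,5,5,5,5,5,5,5],
  slide=[
    [0,0,0],
    [0,0,0],
    [0,0,0],
    [0,0,0],
    [0,0,0],
    [0,0,0],
    [0,0,0],
    [0,0,0],
  ],
  yaw=[0.035,0.07,0.105,0.14,0.175,0.21,0.25,0.25],
)

```text
time: 25.28
tool_pos: [0.4421, 0.1625, 0.3208]
tcp_rot: [1.999, 2.418, 0.002]
wrist_force: [-1.6, -5.3, 4.4]
width: 0.156
grip_force: 39.8
```

Call:
drive_tool(
  claw=[5,5,5,5,5,5],
  slide=[
    [0,0,0],
    [0,0,0],
    [0,0,0],
    [0,0,0],
    [0,0,0],
    [0,0,0],
  ],
  yaw=[0.012,0.024,0.036,0.045,0.045,0.045],
)

```text
time: 25.78
tool_pos: [0.4422, 0.1625, 0.3208]
tcp_rot: [1.834, 2.547, 0.002]
wrist_force: [-1.8, -6.5, 4.1]
width: 0.158
grip_force: 52.8
```

```bash
python3 st.py
```

```text
t 25.78 tcp [0.4422 0.1625 0.3208] alpha 108.5 q6 -0.02 F [-1.8 -6.5  4.1] Tz [-1.24  0.37 -1.  ] w 0.158 g 52.8
```

Call:
drive_tool(
  claw=[45,45,45,45,45,45,45,45],
  slide=[
    [0,0,0],
    [0,0,0],
    [0,0,0],
    [0,0,0.06],
    [0,0,0.13],
    [0,0,0.2],
    [0,0,0.28],
    [0,0,0.28],
  ],
  yaw=[0,0,0,0,0,0,0,0],
)

```text
time: 26.45
tool_pos: [0.4431, 0.1641, 0.4678]
tcp_rot: [1.827, 2.544, 0.021]
wrist_force: [1.5, 1.3, 0.9]
width: 0.525
grip_force: 0.0
```

Call:
drive_tool(
  claw=[45,45,45,45,45,45,45,45],
  slide=[
    [0.05,0,0.05],
    [0.1,0,0.1],
    [0.15,-0.03,0.144],
    [0.215,-0.066,0.144],
    [0.215,-0.066,0.144],
    [0.215,-0.066,0.144],
    [0.215,-0.066,0.144],
    [0.215,-0.066,0.144],
  ],
  yaw=[0.039,0.078,0.117,0.156,0.195,0.234,0.272,0.31],
)

```text
time: 27.12
tool_pos: [0.5491, 0.1303, 0.5299]
tcp_rot: [0.417, 3.113, 0.001]
wrist_force: [0.1, 0.0, -0.6]
width: 0.527
grip_force: 0.0
```

Call:
drive_tool(
  claw=[45,45,45,45,45],
  slide=[
    [0,0,0],
    [0,0,0],
    [0,0,0],
    [0,0,0],
    [0,0,0],
  ],
  yaw=[0.039,0.078,0.092,0.092,0.092],
)

```text
time: 27.53
tool_pos: [0.5487, 0.1305, 0.53]
tcp_rot: [-0.025, 3.141, 0.001]
wrist_force: [0.7, -0.3, -0.9]
width: 0.526
grip_force: 0.0
```

```bash
python3 st.py
python3 - <<'E'
from h import *
c=snap('wrist','w7');P=cloud(c)
for k,(x,y,t0) in dict(k1=(.611,.166,46.1),k2=(.4415,.163,136.1),k3=(.445,-.0065,46.1),k4=(.614,-.003,136.1)).items():
    m=(np.hypot(P[...,0]-x,P[...,1]-y)<.033)&(abs(P[...,2]-.1695)<.004); Q=P[m]; w=np.linalg.svd(Q[:,:2]-Q[:,:2].mean(0),full_matrices=False)[2][0]
    a=np.degrees(np.arctan2(w[1],w[0]))%180; print(k,len(Q),a.round(1),'joint',np.radians((a-t0)%180).round(3))
m=(abs(P[...,0]-.529)<.045)&(abs(P[...,1]-.012)<.02)&(P[...,2]>.172)&(P[...,2]<.19); Q=P[m]
(cx,cy),sz,an=cv2.minAreaRect((Q[:,:2]*1000).astype(np.float32)); print('handle',cx,cy,sz,an,np.percentile(Q[:,2],[50,95]))
E
```

```text
t 27.53 tcp [0.5487 0.1305 0.53  ] alpha -179.1 q6 -1.4 F [ 0.7 -0.3 -0.9] Tz [-0.04  0.    0.05] w 0.526 g 0.0
k1 655 15.2 joint 2.603
k2 1022 105.2 joint 2.602
k3 1051 15.2 joint 2.603
k4 660 105.0 joint 2.599
handle 529.1392822265625 11.994783401489258 (89.58574676513672, 13.12823486328125) 1.3620315790176392 [0.18012362 0.18192268]
```

Call:
drive_tool(
  claw=[45,45,45,45,45,45,45,45],
  slide=[
    [-0.01,-0.06,-0.06],
    [-0.03,-0.12,-0.12],
    [-0.04,-0.18,-0.2],
    [-0.04,-0.236,-0.26],
    [-0.04,-0.236,-0.33],
    [-0.04,-0.236,-0.388],
    [-0.04,-0.236,-0.388],
    [-0.04,-0.236,-0.388],
  ],
  yaw=[0,0,0,0,0,0,0,0],
)

```text
time: 28.25
tool_pos: [0.5278, 0.0121, 0.3342]
tcp_rot: [0.025, -3.137, -0.001]
wrist_force: [0.7, 0.0, 1.1]
width: 0.523
grip_force: 0.0
```

Call:
drive_tool(
  claw=[25,5,5,5,5,5,5],
  slide=[
    [0,0,0],
    [0,0,0],
    [0,0,0],
    [0,0,0],
    [0,0,0],
    [0,0,0],
    [0,0,0],
  ],
  yaw=[0,0,0,0,0,0,0],
  newtons=40,
)

```text
time: 28.83
tool_pos: [0.53, 0.0116, 0.3391]
tcp_rot: [-0.028, 3.135, -0.004]
wrist_force: [0.3, -5.2, 5.6]
width: 0.13
grip_force: 39.2
```

```bash
python3 st.py
python3 - <<'E'
import numpy as np
f=lambda t:np.array([0,.210-.2055*np.cos(np.radians(t+15.5)),.12+.2055*np.sin(np.radians(t+15.5))])
for a in (0,32,64):
    print([[round(-.019*d[1]/.5,3),round(d[1]/.5,3),round(d[2]/.5,3)] for d in (f(a+4*i)-f(a) for i in range(1,9))])
E
```

```text
t 28.83 tcp [0.53   0.0116 0.3391] alpha -179.0 q6 -1.61 F [ 0.3 -5.2  5.6] Tz [-0.83  0.02  0.  ] w 0.13 g 39.2
[[np.float64(-0.0), np.float64(0.009), np.float64(0.027)], [np.float64(-0.0), np.float64(0.019), np.float64(0.054)], [np.float64(-0.001), np.float64(0.031), np.float64(0.08)], [np.float64(-0.001), np.float64(0.046), np.float64(0.105)], [np.float64(-0.001), np.float64(0.061), np.float64(0.129)], [np.float64(-0.001), np.float64(0.079), np.float64(0.152)], [np.float64(-0.002), np.float64(0.098), np.float64(0.173)], [np.float64(-0.002), np.float64(0.118), np.float64(0.193)]]
[[np.float64(-0.0), np.float64(0.022), np.float64(0.019)], [np.float64(-0.001), np.float64(0.045), np.float64(0.036)], [np.float64(-0.001), np.float64(0.069), np.float64(0.051)], [np.float64(-0.002), np.float64(0.094), np.float64(0.065)], [np.float64(-0.002), np.float64(0.12), np.float64(0.077)], [np.float64(-0.003), np.float64(0.147), np.float64(0.087)], [np.float64(-0.003), np.float64(0.175), np.float64(0.095)], [np.float64(-0.004), np.float64(0.203), np.float64(0.101)]]
[[np.float64(-0.001), np.float64(0.028), np.float64(0.004)], [np.float64(-0.001), np.float64(0.057), np.float64(0.006)], [np.float64(-0.002), np.float64(0.086), np.float64(0.007)], [np.float64(-0.002), np.float64(0.114), np.float64(0.005)], [np.float64(-0.003), np.float64(0.143), np.float64(0.001)], [np.float64(-0.003), np.float64(0.171), np.float64(-0.004)], [np.float64(-0.004), np.float64(0.198), np.float64(-0.012)], [np.float64(-0.004), np.float64(0.226), np.float64(-0.022)]]
```

Call:
drive_tool(
  claw=[5,5,5,5,5,5,5,5],
  slide=[
    [0,0.009,0.027],
    [0,0.019,0.054],
    [-0.001,0.031,0.08],
    [-0.001,0.046,0.105],
    [-0.001,0.061,0.129],
    [-0.001,0.079,0.152],
    [-0.002,0.098,0.173],
    [-0.002,0.118,0.193],
  ],
  yaw=[0,0,0,0,0,0,0,0],
)

```text
time: 29.5
tool_pos: [0.5288, 0.0685, 0.4352]
tcp_rot: [-0.027, 3.135, -0.016]
wrist_force: [3.0, -15.4, 0.9]
width: 0.13
grip_force: 39.1
```

```bash
python3 st.py
```

```text
t 29.5 tcp [0.5288 0.0685 0.4352] alpha -179.0 q6 -1.5 F [  3.  -15.4   0.9] Tz [-2.91 -0.64  0.  ] w 0.13 g 39.1
```

Call:
drive_tool(
  claw=[5,5,5,5,5,5,5,5],
  slide=[
    [0,0.022,0.019],
    [-0.001,0.045,0.036],
    [-0.001,0.069,0.051],
    [-0.002,0.094,0.065],
    [-0.002,0.12,0.077],
    [-0.003,0.147,0.087],
    [-0.003,0.175,0.095],
    [-0.004,0.203,0.101],
  ],
  yaw=[0,0,0,0,0,0,0,0],
)

```text
time: 30.17
tool_pos: [0.5264, 0.1707, 0.4903]
tcp_rot: [-0.025, 3.131, -0.01]
wrist_force: [1.6, -12.9, 14.5]
width: 0.127
grip_force: 42.5
```

```bash
python3 st.py
```

```text
t 30.17 tcp [0.5264 0.1707 0.4903] alpha -179.1 q6 -1.31 F [  1.6 -12.9  14.5] Tz [-2.25 -0.42  0.03] w 0.127 g 42.5
```

Call:
drive_tool(
  claw=[5,5,5,5,5,5,5,5],
  slide=[
    [-0.001,0.028,0.006],
    [-0.001,0.057,0.01],
    [-0.002,0.086,0.012],
    [-0.002,0.114,0.012],
    [-0.003,0.143,0.008],
    [-0.003,0.171,0.003],
    [-0.003,0.185,0],
    [-0.003,0.185,0],
  ],
  yaw=[0,0,0,0,0,0,0,0],
)

```text
time: 30.83
tool_pos: [0.525, 0.2666, 0.4867]
tcp_rot: [-0.028, 3.133, 0.004]
wrist_force: [3.1, 1.5, 4.7]
width: 0.131
grip_force: 41.4
```

```bash
python3 st.py; python3 -c "
from h import *
snap('scene','s1')"
```

```text
t 30.83 tcp [0.525  0.2666 0.4867] alpha -179.0 q6 -1.16 F [3.1 1.5 4.7] Tz [-0.17 -0.59 -0.09] w 0.131 g 41.4
```

View pics/s1.png

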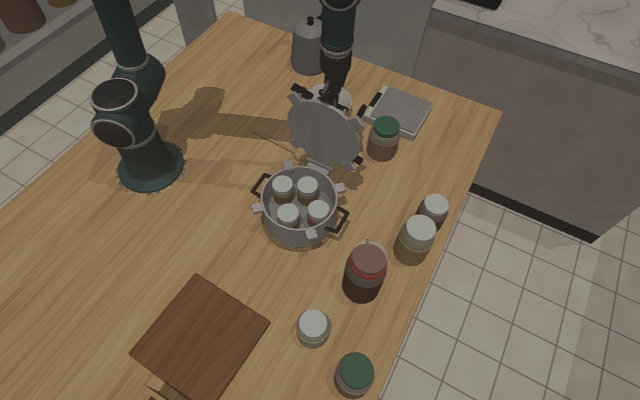

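Call:
drive_tool(
  claw=[30,30,30,30,30,30,30,30],
  slide=[
    [0,0,0],
    [0,0,0],
    [0,0,0],
    [0,0,0.04],
    [0,0,0.09],
    [0,0,0.14],
    [0,0,0.2],
    [0,0,0.2],
  ],
  yaw=[0,0,0,0,0,0,0,0],
)

```text
time: 31.55
tool_pos: [0.524, 0.2651, 0.5897]
tcp_rot: [-0.026, 3.133, 0.006]
wrist_force: [0.6, -1.2, 1.7]
width: 0.349
grip_force: 0.0
```

Call:
drive_tool(
  claw=[50,85,85,85,85,85,85,85],
  slide=[
    [0,-0.05,0],
    [0,-0.12,0],
    [0,-0.18,0],
    [0,-0.24,0],
    [0,-0.294,0],
    [0,-0.294,0],
    [0,-0.294,0],
    [0,-0.294,0],
  ],
  yaw=[0,0,0,0,0,0,0,0],
)

```text
time: 32.22
tool_pos: [0.5239, 0.1183, 0.5822]
tcp_rot: [0.026, -3.14, -0.001]
wrist_force: [0.8, -0.7, -0.3]
width: 0.994
grip_force: 0.0
```

Call:
drive_tool(
  claw=[85,85,85,85,85,85,85],
  slide=[
    [0,0,-0.06],
    [0,0,-0.12],
    [0,0,-0.18],
    [0,0,-0.24],
    [0,0,-0.306],
    [0,0,-0.306],
    [0,0,-0.306],
  ],
  yaw=[0,0,0,0,0,0,0],
)

```text
time: 32.8
tool_pos: [0.5233, 0.1192, 0.4275]
tcp_rot: [0.029, -3.136, 0.001]
wrist_force: [0.8, 0.9, 0.8]
width: 0.997
grip_force: 0.0
```

```bash
python3 st.py
cat > lid.py <<'E'
from h import *
import sys
c=snap('top' if len(sys.argv)<3 else sys.argv[2],sys.argv[1]);P=cloud(c).reshape(-1,3)
# canner frame, origin hinge
a=np.radians(1.1);d=P-[.5255,.210,.12];X=d[:,0]*np.cos(a)+d[:,1]*np.sin(a);Y=-d[:,0]*np.sin(a)+d[:,1]*np.cos(a);Z=d[:,2]
m=(abs(X)<.1)&(Y>-.08)&(Y<.2)&(Z>.09)&(Z<.27); 
t=np.degrees(np.arctan2(Z[m],-Y[m])); r=np.hypot(Z[m],Y[m]); k=r<.245
h,b=np.histogram(t[k],np.arange(60,150,2)); print([(int(x),int(n)) for x,n in zip(b,h) if n>20])
E
python3 lid.py t1; python3 lid.py s2 scene
```

```text
t 32.8 tcp [0.5233 0.1192 0.4275] alpha -178.9 q6 -1.41 F [0.8 0.9 0.8] Tz [-0.02 -0.08 -0.02] w 0.997 g 0.0
[(76, 25), (88, 157), (90, 313), (92, 78), (94, 68), (96, 87), (98, 120), (100, 119), (102, 95), (104, 157), (106, 77), (108, 36), (110, 35)]
[(72, 37), (74, 40), (88, 990), (90, 501), (96, 44), (102, 57), (104, 72)]
```

Lid near 89°. Now push its inner face back with the finger's back.

Call:
drive_tool(
  claw=[85,85,85,85,85,85,85,85],
  slide=[
    [0,0.03,0],
    [0,0.06,0],
    [0,0.08,0],
    [0,0.1,0],
    [0,0.115,0],
    [0,0.13,0],
    [0,0.145,0],
    [0,0.16,0],
  ],
  yaw=[0,0,0,0,0,0,0,0],
)

```text
time: 33.57
tool_pos: [0.5241, 0.1987, 0.43]
tcp_rot: [-0.026, 3.141, -0.0]
wrist_force: [-0.4, -4.3, -0.1]
width: 0.995
grip_force: 0.0
```

```bash
python3 st.py; python3 lid.py s3 scene
```

```text
t 33.57 tcp [0.5241 0.1987 0.43  ] alpha -179.0 q6 -1.27 F [-0.4 -4.3 -0.1] Tz [-0.5   0.02  0.04] w 0.995 g 0.0
[(68, 36), (70, 35), (76, 21), (78, 24), (80, 24), (82, 21), (98, 21), (100, 52), (104, 67), (106, 1454), (108, 526), (114, 31)]
```

Call:
drive_tool(
  claw=[85,85,85,85,85,85,85,85],
  slide=[
    [0,0.015,0],
    [0,0.03,0],
    [0,0.045,0],
    [0,0.06,0],
    [0,0.07,0],
    [0,0.08,0],
    [0,0.08,0],
    [0,0.08,0],
  ],
  yaw=[0,0,0,0,0,0,0,0],
)

```text
time: 34.28
tool_pos: [0.5241, 0.2391, 0.4298]
tcp_rot: [-0.027, 3.141, 0.003]
wrist_force: [-1.2, 0.5, 0.9]
width: 0.997
grip_force: 0.0
```

```bash
python3 st.py; python3 lid.py s4 scene
```

```text
t 34.28 tcp [0.5241 0.2391 0.4298] alpha -179.0 q6 -1.2 F [-1.2  0.5  0.9] Tz [0.01 0.03 0.03] w 0.997 g 0.0
[(78, 64), (80, 77), (82, 38), (84, 23), (86, 27), (88, 26), (90, 27), (110, 24), (112, 28), (114, 46), (116, 779), (118, 1326), (120, 24), (124, 23)]
```

Call:
drive_tool(
  claw=[85,85,85,85,85,85,85,85],
  slide=[
    [0,-0.06,0],
    [0,-0.12,0.04],
    [-0.03,-0.18,0.08],
    [-0.03,-0.24,0.12],
    [-0.03,-0.316,0.16],
    [-0.03,-0.316,0.16],
    [-0.03,-0.316,0.16],
    [-0.03,-0.316,0.16],
  ],
  yaw=[0,0,0,0,0,0,0,0],
)

```text
time: 35.0
tool_pos: [0.5091, 0.0802, 0.5099]
tcp_rot: [-0.025, 3.141, 0.002]
wrist_force: [0.7, 0.2, 0.4]
width: 0.996
grip_force: 0.0
```

```bash
python3 st.py; python3 lid.py s5 scene
cat > jars.py <<'E'
from h import *
import sys
def jars(tag,cam='wrist',zr=(.098,.113),box=(.528,.08,.1)):
    c=snap(cam,tag); P=cloud(c)
    m=(P[...,2]>zr[0])&(P[...,2]<zr[1])&(abs(P[...,0]-box[0])<box[2])&(abs(P[...,1]-box[1])<box[2])&(c['color'].min(2)>90)
    if box[0]==.528: m&=np.hypot(P[...,0]-.528,P[...,1]-.08)<.102
    m=cv2.morphologyEx(m.astype(np.uint8),cv2.MORPH_OPEN,np.ones((3,3),np.uint8))
    n,lab,st,_=cv2.connectedComponentsWithStats(m); out=[]
    for i in range(1,n):
        if st[i,4]<25: continue
        Q=P[lab==i]; z=np.median(Q[:,2]); Q=Q[abs(Q[:,2]-z)<.004]
        (x,y),r=cv2.minEnclosingCircle((Q[:,:2]*1000).astype(np.float32)); out.append((x,y,z*1000,r,len(Q)))
    for o in out: print('jar',np.round(o,1))
    return c
if __name__=='__main__': jars(*sys.argv[1:3])
E
python3 jars.py w8; python3 jars.py t2 top
```

```text
t 35.0 tcp [0.5091 0.0802 0.5099] alpha -179.1 q6 -1.48 F [0.7 0.2 0.4] Tz [-0.09  0.   -0.  ] w 0.996 g 0.0
[(114, 22), (116, 1139), (118, 1776), (120, 44), (124, 26)]
jar [ 457.9  100.4  105.8   30.9 2318. ]
jar [ 523.4   24.2  105.8   30.9 2022. ]
jar [ 523.4  135.   105.8   30.9 2011. ]
jar [ 592.2   77.9  105.6   30.9 1745. ]
jar [522.7  24.4 105.5  30.1 222. ]
jar [518.6 126.3 105.1  24.3 135. ]
jar [457.7 100.5 105.2  30.6 280. ]
```

View pics/w8.png

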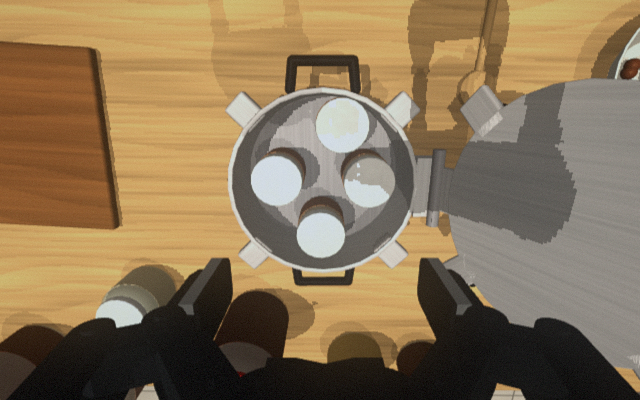

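```bash
cat > clr.py <<'E'
import numpy as np
J=dict(A=(457.9,100.4),B=(523.4,24.2),C=(523.4,135.),D=(592.2,77.9)); O=np.array([528,80.])
def clr(k,a,present,op=74):
    a=np.radians(a); ax=np.array([np.cos(a),np.sin(a)]); t=np.array([-ax[1],ax[0]]); out=[]
    for s in(1,-1):
        for r in np.linspace(op/2,op/2+15,6):
            for w in np.linspace(-12,12,7):
                p=np.array(J[k])+s*r*ax+w*t
                out.append(min([105-np.linalg.norm(p-O)]+[np.linalg.norm(p-np.array(J[o]))-31 for o in present if o!=k]))
    return min(out)
if __name__=='__main__':
  pres='ABCD'
  for k in 'ABCD':
    b=sorted([(round(clr(k,a,pres),1),a) for a in range(0,180,5)])[::-1][:4]; print(k,b)
  for k,pres in [('A','ACD'),('C','ACD'),('D','ACD'),('A','AC'),('C','AC'),('A','AD'),('A','A')]:
    b=sorted([(round(clr(k,a,pres),1),a) for a in range(0,180,5)])[::-1][:3]; print(k,pres,b)
E
python3 clr.py
```

```text
A [(np.float64(4.5), 75), (np.float64(2.9), 70), (np.float64(1.3), 80), (np.float64(-0.2), 65)]
B [(np.float64(17.9), 175), (np.float64(16.4), 170), (np.float64(14.0), 0), (np.float64(13.7), 165)]
C [(np.float64(7.4), 165), (np.float64(5.9), 160), (np.float64(5.1), 155), (np.float64(3.7), 150)]
D [(np.float64(11.5), 90), (np.float64(10.8), 85), (np.float64(8.5), 95), (np.float64(7.8), 80)]
A ACD [(np.float64(4.5), 75), (np.float64(2.9), 70), (np.float64(1.3), 80)]
C ACD [(np.float64(7.4), 165), (np.float64(5.9), 160), (np.float64(5.1), 155)]
D ACD [(np.float64(11.5), 90), (np.float64(10.8), 85), (np.float64(8.5), 95)]
A AC [(np.float64(4.5), 75), (np.float64(2.9), 70), (np.float64(1.3), 80)]
C AC [(np.float64(7.5), 160), (np.float64(7.4), 165), (np.float64(5.5), 155)]
A AD [(np.float64(4.5), 75), (np.float64(2.9), 70), (np.float64(1.3), 80)]
A A [(np.float64(4.5), 75), (np.float64(2.9), 70), (np.float64(1.3), 80)]
```

Call:
drive_tool(
  claw=[74,74,74,74,74,74,74,74],
  slide=[
    [0.028,-0.06,-0.05],
    [0.028,-0.112,-0.1],
    [0.028,-0.112,-0.15],
    [0.028,-0.112,-0.2],
    [0.028,-0.112,-0.25],
    [0.028,-0.112,-0.3],
    [0.028,-0.112,-0.3],
    [0.028,-0.112,-0.3],
  ],
  yaw=[-0.039,-0.078,-0.117,-0.156,-0.195,-0.234,-0.272,-0.31],
)

```text
time: 35.82
tool_pos: [0.5218, 0.0254, 0.3557]
tcp_rot: [-1.449, -2.78, 0.005]
wrist_force: [-0.6, -0.2, 0.2]
width: 0.865
grip_force: 0.0
```

Call:
drive_tool(
  claw=[74,74,74,74,74,74,74,74],
  slide=[
    [0,0,0],
    [0,0,0],
    [0,0,0],
    [0,0,0],
    [0,0,0],
    [0,0,0],
    [0,0,-0.06],
    [0,0,-0.06],
  ],
  yaw=[-0.039,-0.078,-0.117,-0.156,-0.195,-0.223,-0.223,-0.223],
)

```text
time: 36.48
tool_pos: [0.5211, 0.0254, 0.3246]
tcp_rot: [-2.309, -2.121, 0.01]
wrist_force: [-0.9, 0.6, -1.4]
width: 0.868
grip_force: 0.0
```

```bash
python3 st.py; python3 -c "
from h import *
snap('wrist','w9')"
```

```text
t 36.48 tcp [0.5211 0.0254 0.3246] alpha 85.1 q6 0.09 F [-0.9  0.6 -1.4] Tz [ 0.04  0.06 -0.02] w 0.868 g 0.0
```

View pics/w9.png

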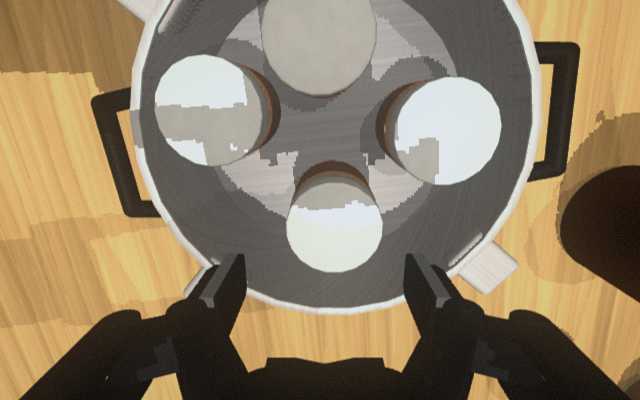

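```bash
python3 jars.py w10; python3 st.py
```

```text
jar [ 524.4  135.6  105.9   31.1 9178. ]
jar [ 458.5  100.8  106.    31.  9326. ]
jar [ 593.4   78.2  105.9   31.1 9031. ]
jar [ 524.4   24.3  105.9   30.9 6849. ]
t 36.58 tcp [0.5221 0.0251 0.3276] alpha 85.1 q6 0.09 F [-0.   0.9  0.2] Tz [ 0.   -0.01  0.01] w 0.868 g 0.0
```

Call:
drive_tool(
  claw=[74,74,74,74,74,74,74],
  slide=[
    [0.003,0,-0.04],
    [0.003,0,-0.08],
    [0.003,0,-0.12],
    [0.003,0,-0.15],
    [0.003,0,-0.174],
    [0.003,0,-0.174],
    [0.003,0,-0.174],
  ],
  yaw=[0,0,0,0,0,0,0],
)

```text
time: 37.17
tool_pos: [0.5247, 0.0244, 0.2427]
tcp_rot: [-2.315, -2.123, 0.001]
wrist_force: [-0.0, -0.5, -0.5]
width: 0.868
grip_force: 0.0
```

Call:
drive_tool(
  claw=[50,50,50,50,50,50],
  slide=[
    [0,0,0],
    [0,0,0],
    [0,0,0],
    [0,0,0],
    [0,0,0],
    [0,0,0],
  ],
  yaw=[0,0,0,0,0,0],
  newtons=30,
)

```text
time: 37.67
tool_pos: [0.5255, 0.0242, 0.2442]
tcp_rot: [2.314, 2.122, 0.003]
wrist_force: [-0.3, 0.1, 7.0]
width: 0.715
grip_force: 33.6
```

```bash
python3 st.py
```

```text
t 37.67 tcp [0.5255 0.0242 0.2442] alpha 85.0 q6 0.09 F [-0.3  0.1  7. ] Tz [ 0.05  0.18 -0.01] w 0.715 g 33.6
```

Call:
drive_tool(
  claw=[50,50,50,50,50,50,50,50],
  slide=[
    [0,0,0.03],
    [0,0,0.07],
    [0,0,0.12],
    [0,0,0.17],
    [0,0,0.22],
    [0,0,0.27],
    [0,0,0.314],
    [0,0,0.314],
  ],
  yaw=[0,0,0,0,0,0,0,0],
)

```text
time: 38.33
tool_pos: [0.526, 0.0241, 0.405]
tcp_rot: [2.311, 2.119, 0.01]
wrist_force: [1.4, 0.1, -0.7]
width: 0.714
grip_force: 33.7
```

Call:
drive_tool(
  claw=[50,50,50,50,50,50,50,50],
  slide=[
    [0,-0.03,0],
    [0.01,-0.08,0],
    [0.02,-0.14,0],
    [0.02,-0.2,0],
    [0.03,-0.26,0],
    [0.03,-0.32,0],
    [0.03,-0.38,0],
    [0.03,-0.44,0],
  ],
  yaw=[0,0,0,0,0,0,0,0],
)

```text
time: 39.0
tool_pos: [0.5389, -0.1971, 0.3976]
tcp_rot: [-2.314, -2.121, 0.002]
wrist_force: [0.6, -0.3, -1.9]
width: 0.72
grip_force: 33.7
```

Call:
drive_tool(
  claw=[50,50,50,50,50,50,50,50],
  slide=[
    [0,-0.06,0],
    [0.01,-0.12,0],
    [0.02,-0.18,0],
    [0.02,-0.24,0],
    [0.027,-0.3,0],
    [0.027,-0.36,0],
    [0.027,-0.42,0],
    [0.027,-0.457,0],
  ],
  yaw=[0,0,0,0,0,0,0,0],
)

```text
time: 39.67
tool_pos: [0.5523, -0.427, 0.397]
tcp_rot: [-2.316, -2.12, 0.002]
wrist_force: [0.1, -0.3, -1.9]
width: 0.716
grip_force: 33.7
```

Call:
drive_tool(
  claw=[50,50,50,50,50,50,50,50],
  slide=[
    [0,0,0],
    [0,0,-0.06],
    [0,0,-0.12],
    [0,0,-0.18],
    [0,0,-0.24],
    [0,0,-0.29],
    [0,0,-0.32],
    [0,0,-0.32],
  ],
  yaw=[0,0,0,0,0,0,0,0],
)

```text
time: 40.33
tool_pos: [0.551, -0.422, 0.2332]
tcp_rot: [-2.308, -2.116, 0.002]
wrist_force: [-0.8, 0.3, -2.7]
width: 0.718
grip_force: 33.6
```

```bash
python3 st.py; python3 -c "
from h import *
snap('scene','s6')"
```

```text
t 40.33 tcp [ 0.551  -0.422   0.2332] alpha 85.0 q6 -0.6 F [-0.8  0.3 -2.7] Tz [ 0.04  0.04 -0.03] w 0.718 g 33.6
```

View pics/s6.png

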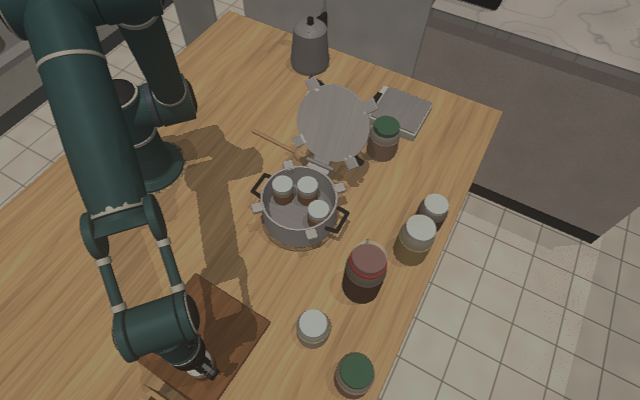

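Call:
drive_tool(
  claw=[50,50,50,50,50,50],
  slide=[
    [0,0,0],
    [0,0,-0.006],
    [0,0,-0.012],
    [0,0,-0.017],
    [0,0,-0.02],
    [0,0,-0.02],
  ],
  yaw=[0,0,0,0,0,0],
)

```text
time: 40.88
tool_pos: [0.553, -0.4243, 0.2298]
tcp_rot: [2.316, 2.123, 0.0]
wrist_force: [-0.5, -0.6, -1.7]
width: 0.716
grip_force: 33.6
```

Call:
drive_tool(
  claw=[50,50,50,50],
  slide=[
    [0,0,-0.002],
    [0,0,-0.002],
    [0,0,-0.002],
    [0,0,-0.002],
  ],
  yaw=[0,0,0,0],
)

```text
time: 41.22
tool_pos: [0.5531, -0.4243, 0.2288]
tcp_rot: [2.316, 2.123, 0.0]
wrist_force: [-0.2, -0.3, -1.6]
width: 0.712
grip_force: 33.6
```

Call:
drive_tool(
  claw=[50,50,50],
  slide=[
    [0,0,-0.002],
    [0,0,-0.002],
    [0,0,-0.002],
  ],
  yaw=[0,0,0],
)

```text
time: 41.47
tool_pos: [0.5532, -0.4245, 0.2283]
tcp_rot: [2.315, 2.123, 0.0]
wrist_force: [-0.9, -0.7, 3.2]
width: 0.716
grip_force: 33.8
```

Call:
drive_tool(
  claw=[66,72,74,74,74,74,74,74],
  slide=[
    [0,0,0],
    [0,0,0],
    [0,0,0],
    [0,0,0.06],
    [0,0,0.13],
    [0,0,0.21],
    [0,0,0.28],
    [0,0,0.344],
  ],
  yaw=[0,0,0,0,0,0,0,0],
)

```text
time: 42.13
tool_pos: [0.5532, -0.4244, 0.4024]
tcp_rot: [2.314, 2.122, 0.0]
wrist_force: [0.4, -1.6, -0.3]
width: 0.867
grip_force: 0.0
```

Call:
drive_tool(
  claw=[74,74,74,74,74,74,74,74],
  slide=[
    [0,0.06,0],
    [0.01,0.12,0],
    [0.02,0.18,0],
    [0.02,0.25,0],
    [0.03,0.31,0],
    [0.03,0.37,0],
    [0.04,0.44,0],
    [0.04,0.5,0],
  ],
  yaw=[-0.03,-0.06,-0.09,-0.12,-0.15,-0.18,-0.21,-0.24],
)

```text
time: 42.8
tool_pos: [0.5733, -0.1724, 0.3998]
tcp_rot: [-2.937, -1.115, -0.002]
wrist_force: [-0.5, -0.2, 0.8]
width: 0.863
grip_force: 0.0
```

Call:
drive_tool(
  claw=[74,74,74,74,74,74,74,74],
  slide=[
    [0,0.06,0],
    [0.01,0.12,0],
    [0.02,0.18,0],
    [0.02,0.25,0],
    [0.03,0.32,0],
    [0.04,0.39,0],
    [0.04,0.45,0],
    [0.04,0.505,0],
  ],
  yaw=[-0.03,-0.06,-0.09,-0.12,-0.15,-0.18,-0.21,-0.232],
)

```text
time: 43.47
tool_pos: [0.593, 0.0803, 0.3997]
tcp_rot: [-3.141, 0.004, -0.001]
wrist_force: [-0.1, 0.3, -0.1]
width: 0.862
grip_force: 0.0
```

```bash
python3 st.py; python3 jars.py w11
python3 - <<'E'
from jars import *
jars('t3','top',(.08,.1),(.4935,-.3645,.13))
E
```

```text
t 43.47 tcp [0.593  0.0803 0.3997] alpha -0.1 q6 1.67 F [-0.1  0.3 -0.1] Tz [ 0.03 -0.03 -0.03] w 0.862 g 0.0
jar [ 593.8   77.6  106.    30.9 3910. ]
jar [ 525.   134.6  106.    30.7 2850. ]
jar [ 459.3   99.7  106.    31.1 2698. ]
jar [ 552.1 -424.5   89.2   31.5  270. ]
```

Call:
drive_tool(
  claw=[74,74,74,74,74,74,74,74],
  slide=[
    [0,0,-0.06],
    [0,0,-0.12],
    [0,0,-0.18],
    [0,0,-0.23],
    [0,0,-0.27],
    [0,0,-0.3],
    [0,0,-0.314],
    [0,0,-0.314],
  ],
  yaw=[0,0,0,0,0,0,0,0],
)

```text
time: 44.23
tool_pos: [0.5921, 0.0775, 0.2405]
tcp_rot: [3.141, 0.002, -0.006]
wrist_force: [0.7, -0.2, -0.7]
width: 0.867
grip_force: 0.0
```

Call:
drive_tool(
  claw=[50,50,50,50,50,50],
  slide=[
    [0,0,0],
    [0,0,0],
    [0,0,0],
    [0,0,0],
    [0,0,0],
    [0,0,0],
  ],
  yaw=[0,0,0,0,0,0],
  newtons=30,
)

```text
time: 44.73
tool_pos: [0.5933, 0.0782, 0.2434]
tcp_rot: [-3.142, -0.002, -0.002]
wrist_force: [-0.7, -0.5, -0.3]
width: 0.715
grip_force: 33.1
```

```bash
python3 st.py
```

```text
t 44.73 tcp [0.5933 0.0782 0.2434] alpha 0.1 q6 1.66 F [-0.7 -0.5 -0.3] Tz [-0.03  0.03  0.07] w 0.715 g 33.1
```

Call:
drive_tool(
  claw=[50,50,50,50,50,50,50,50],
  slide=[
    [0,0,0.03],
    [0,0,0.07],
    [0,0,0.12],
    [0,0,0.17],
    [0,0,0.22],
    [0,0,0.27],
    [0,0,0.314],
    [0,0,0.314],
  ],
  yaw=[0,0,0,0,0,0,0,0],
)

```text
time: 45.4
tool_pos: [0.5946, 0.0784, 0.4059]
tcp_rot: [-3.141, -0.002, -0.016]
wrist_force: [0.7, 0.3, -0.2]
width: 0.715
grip_force: 33.6
```

Call:
drive_tool(
  claw=[50,50,50,50,50,50,50,50],
  slide=[
    [0,-0.03,0],
    [-0.02,-0.09,0],
    [-0.04,-0.15,0],
    [-0.06,-0.22,0],
    [-0.09,-0.29,0],
    [-0.11,-0.36,0],
    [-0.14,-0.43,0],
    [-0.16,-0.5,0],
  ],
  yaw=[0.03,0.06,0.09,0.12,0.15,0.18,0.21,0.24],
)

```text
time: 46.07
tool_pos: [0.5114, -0.173, 0.3978]
tcp_rot: [-2.916, -1.165, 0.003]
wrist_force: [1.0, 0.9, -2.3]
width: 0.718
grip_force: 33.6
```

Call:
drive_tool(
  claw=[50,50,50,50,50,50,50,50],
  slide=[
    [-0.03,-0.07,0],
    [-0.05,-0.14,0],
    [-0.08,-0.22,0],
    [-0.1,-0.3,0],
    [-0.12,-0.37,0],
    [-0.14,-0.43,0],
    [-0.16,-0.48,0],
    [-0.16,-0.505,0],
  ],
  yaw=[0.03,0.06,0.09,0.12,0.15,0.18,0.21,0.23],
)

```text
time: 46.73
tool_pos: [0.4308, -0.427, 0.3975]
tcp_rot: [-2.319, -2.116, 0.003]
wrist_force: [0.9, 0.3, -1.6]
width: 0.718
grip_force: 33.6
```

Call:
drive_tool(
  claw=[50,50,50,50,50,50,50,50],
  slide=[
    [0,0,0],
    [0,0,-0.06],
    [0,0,-0.12],
    [0,0,-0.18],
    [0,0,-0.24],
    [0,0,-0.29],
    [0,0,-0.32],
    [0,0,-0.32],
  ],
  yaw=[0,0,0,0,0,0,0,0],
)

```text
time: 47.4
tool_pos: [0.4313, -0.4211, 0.2336]
tcp_rot: [-2.315, -2.108, -0.0]
wrist_force: [-0.3, 0.6, -2.6]
width: 0.716
grip_force: 33.6
```

Call:
drive_tool(
  claw=[50,50,50,50,50,50,50],
  slide=[
    [0,0,0],
    [0,0,-0.006],
    [0,0,-0.012],
    [0,0,-0.017],
    [0,0,-0.02],
    [0,0,-0.022],
    [0,0,-0.022],
  ],
  yaw=[0,0,0,0,0,0,0],
)

```text
time: 47.98
tool_pos: [0.4331, -0.4243, 0.2289]
tcp_rot: [2.322, 2.115, 0.0]
wrist_force: [-0.9, 0.2, -1.7]
width: 0.715
grip_force: 33.6
```

Call:
drive_tool(
  claw=[50,50,50],
  slide=[
    [0,0,-0.002],
    [0,0,-0.002],
    [0,0,-0.002],
  ],
  yaw=[0,0,0],
)

```text
time: 48.23
tool_pos: [0.4331, -0.4243, 0.2277]
tcp_rot: [-2.322, -2.116, -0.0]
wrist_force: [0.9, 0.4, -2.5]
width: 0.712
grip_force: 33.6
```

```bash
python3 st.py
```

```text
t 48.23 tcp [ 0.4331 -0.4243  0.2277] alpha 84.7 q6 -0.72 F [ 0.9  0.4 -2.5] Tz [ 0.05 -0.04 -0.02] w 0.712 g 33.6
```

Call:
drive_tool(
  claw=[50,50,50,50],
  slide=[
    [0,0,-0.002],
    [0,0,-0.002],
    [0,0,-0.002],
    [0,0,-0.002],
  ],
  yaw=[0,0,0,0],
)

```text
time: 48.57
tool_pos: [0.4332, -0.4245, 0.2273]
tcp_rot: [2.322, 2.115, -0.0]
wrist_force: [-1.4, -0.5, 4.7]
width: 0.715
grip_force: 33.9
```

Call:
drive_tool(
  claw=[66,72,74,74,74,74,74,74],
  slide=[
    [0,0,0],
    [0,0,0],
    [0,0,0],
    [0,0,0.06],
    [0,0,0.13],
    [0,0,0.21],
    [0,0,0.28],
    [0,0,0.346],
  ],
  yaw=[0,0,0,0,0,0,0,0],
)

```text
time: 49.23
tool_pos: [0.4332, -0.4243, 0.4019]
tcp_rot: [2.321, 2.115, 0.0]
wrist_force: [-0.2, -0.5, -0.3]
width: 0.865
grip_force: 0.0
```

Call:
drive_tool(
  claw=[74,74,74,74,74,74,74,74],
  slide=[
    [0.01,0.06,0],
    [0.02,0.13,0],
    [0.03,0.2,0],
    [0.04,0.27,0],
    [0.05,0.34,0],
    [0.06,0.41,0],
    [0.08,0.48,0],
    [0.09,0.56,0],
  ],
  yaw=[-0.01,-0.02,-0.03,-0.04,-0.055,-0.055,-0.055,-0.055],
)

```text
time: 49.9
tool_pos: [0.4784, -0.143, 0.3998]
tcp_rot: [2.496, 1.906, 0.001]
wrist_force: [0.6, 0.2, 0.7]
width: 0.866
grip_force: 0.0
```

Call:
drive_tool(
  claw=[74,74,74,74,74,74,74,74],
  slide=[
    [0.01,0.07,0],
    [0.02,0.15,0],
    [0.03,0.22,0],
    [0.05,0.3,0],
    [0.06,0.37,0],
    [0.07,0.45,0],
    [0.093,0.52,0],
    [0.093,0.558,0],
  ],
  yaw=[0,0,0,0,0,0,0,0],
)

```text
time: 50.57
tool_pos: [0.5254, 0.1382, 0.3998]
tcp_rot: [-2.494, -1.91, -0.004]
wrist_force: [-0.1, -0.4, -0.9]
width: 0.868
grip_force: 0.0
```

```bash
python3 st.py; python3 jars.py w12
python3 - <<'E'
from jars import *
jars('t4','top',(.08,.1),(.4935,-.3645,.13))
E
python3 lid.py s7 scene
```

```text
t 50.57 tcp [0.5254 0.1382 0.3998] alpha 74.9 q6 0.47 F [-0.1 -0.4 -0.9] Tz [0.08 0.02 0.01] w 0.868 g 0.0
jar [ 524.6  135.9  105.9   30.8 3854. ]
jar [ 459.   100.8  106.    31.  3129. ]
jar [ 552.2 -423.8   89.3   30.9  282. ]
jar [ 433.3 -422.5   89.7   31.   297. ]
[(64, 29), (66, 51), (68, 47), (70, 51), (72, 50), (116, 856), (118, 1310), (120, 23), (124, 22)]
```

Call:
drive_tool(
  claw=[74,74,74,74,74,74,74,74],
  slide=[
    [0,0.002,-0.05],
    [0,0.002,-0.1],
    [0,0.002,-0.14],
    [0,0.002,-0.18],
    [0,0.002,-0.21],
    [0,0.002,-0.24],
    [0,0.002,-0.25],
    [0,0.002,-0.25],
  ],
  yaw=[0,0,0,0,0,0,0,0],
)

```text
time: 51.38
tool_pos: [0.5237, 0.1343, 0.2729]
tcp_rot: [-2.497, -1.905, 0.006]
wrist_force: [0.3, 0.1, 0.1]
width: 0.864
grip_force: 0.0
```

Call:
drive_tool(
  claw=[74,74,74,74,74],
  slide=[
    [0,0,-0.02],
    [0,0,-0.04],
    [0,0,-0.055],
    [0,0,-0.064],
    [0,0,-0.064],
  ],
  yaw=[0,0,0,0,0],
)

```text
time: 51.8
tool_pos: [0.524, 0.1356, 0.2413]
tcp_rot: [-2.495, -1.907, 0.003]
wrist_force: [0.1, 0.5, -0.1]
width: 0.866
grip_force: 0.0
```

Call:
drive_tool(
  claw=[50,50,50,50,50,50],
  slide=[
    [0,0,0],
    [0,0,0],
    [0,0,0],
    [0,0,0],
    [0,0,0],
    [0,0,0],
  ],
  yaw=[0,0,0,0,0,0],
  newtons=30,
)

```text
time: 52.3
tool_pos: [0.5246, 0.1358, 0.2428]
tcp_rot: [-2.496, -1.907, -0.0]
wrist_force: [-0.1, 0.9, -0.9]
width: 0.715
grip_force: 33.1
```

```bash
python3 st.py
```

```text
t 52.3 tcp [0.5246 0.1358 0.2428] alpha 74.8 q6 0.47 F [-0.1  0.9 -0.9] Tz [0.04 0.04 0.02] w 0.715 g 33.1
```

Call:
drive_tool(
  claw=[50,50,50,50,50,50,50,50],
  slide=[
    [0,0,0.03],
    [0,0,0.07],
    [0,0,0.12],
    [0,0,0.17],
    [0,0,0.22],
    [0,0,0.27],
    [0,0,0.314],
    [0,0,0.314],
  ],
  yaw=[0,0,0,0,0,0,0,0],
)

```text
time: 52.97
tool_pos: [0.5261, 0.136, 0.4054]
tcp_rot: [2.493, 1.905, 0.014]
wrist_force: [1.4, 0.5, -1.1]
width: 0.715
grip_force: 33.7
```

Call:
drive_tool(
  claw=[50,50,50,50,50,50,50,50],
  slide=[
    [0,-0.03,0],
    [0.01,-0.08,0],
    [0.02,-0.14,0],
    [0.02,-0.2,0],
    [0.03,-0.26,0],
    [0.03,-0.32,0],
    [0.03,-0.38,0],
    [0.03,-0.44,0],
  ],
  yaw=[0,0,0,0,0,0,0,0],
)

```text
time: 53.63
tool_pos: [0.5389, -0.0857, 0.3977]
tcp_rot: [-2.495, -1.906, 0.002]
wrist_force: [0.5, -0.4, -1.2]
width: 0.719
grip_force: 33.7
```

Call:
drive_tool(
  claw=[50,50,50,50,50,50,50,50],
  slide=[
    [0,-0.06,0],
    [0.01,-0.12,0],
    [0.02,-0.18,0],
    [0.02,-0.24,0],
    [0.027,-0.3,0],
    [0.027,-0.36,0],
    [0.027,-0.41,0],
    [0.027,-0.44,0],
  ],
  yaw=[0,0,0,0,0,0,0,0],
)

```text
time: 54.3
tool_pos: [0.5525, -0.3067, 0.3975]
tcp_rot: [-2.497, -1.904, 0.003]
wrist_force: [0.9, -0.5, -2.1]
width: 0.717
grip_force: 33.7
```

Call:
drive_tool(
  claw=[50,50,50,50,50,50,50,50],
  slide=[
    [0,0,0],
    [0,0,-0.06],
    [0,0,-0.12],
    [0,0,-0.18],
    [0,0,-0.24],
    [0,0,-0.29],
    [0,0,-0.32],
    [0,0,-0.32],
  ],
  yaw=[0,0,0,0,0,0,0,0],
)

```text
time: 54.97
tool_pos: [0.5508, -0.3016, 0.2338]
tcp_rot: [-2.488, -1.902, 0.005]
wrist_force: [-0.2, 0.7, -2.3]
width: 0.715
grip_force: 33.6
```

Call:
drive_tool(
  claw=[50,50,50,50,50,50,50,50],
  slide=[
    [0,0,0],
    [0,0,-0.006],
    [0,0,-0.012],
    [0,0,-0.017],
    [0,0,-0.02],
    [0,0,-0.022],
    [0,0,-0.024],
    [0,0,-0.024],
  ],
  yaw=[0,0,0,0,0,0,0,0],
)

```text
time: 55.63
tool_pos: [0.553, -0.3044, 0.2277]
tcp_rot: [-2.496, -1.907, 0.0]
wrist_force: [-1.2, 0.5, -2.3]
width: 0.719
grip_force: 33.6
```

Call:
drive_tool(
  claw=[50,50,50],
  slide=[
    [0,0,-0.002],
    [0,0,-0.002],
    [0,0,-0.002],
  ],
  yaw=[0,0,0],
)

```text
time: 55.88
tool_pos: [0.5532, -0.3044, 0.2269]
tcp_rot: [2.496, 1.907, 0.0]
wrist_force: [0.4, 0.2, -1.2]
width: 0.716
grip_force: 33.7
```

```bash
python3 st.py
```

```text
t 55.88 tcp [ 0.5532 -0.3044  0.2269] alpha 74.8 q6 -0.28 F [ 0.4  0.2 -1.2] Tz [-0.02 -0.09 -0.02] w 0.716 g 33.7
```

Call:
drive_tool(
  claw=[50,50,50,50],
  slide=[
    [0,0,-0.002],
    [0,0,-0.002],
    [0,0,-0.002],
    [0,0,-0.002],
  ],
  yaw=[0,0,0,0],
)

```text
time: 56.22
tool_pos: [0.5533, -0.3044, 0.2268]
tcp_rot: [2.496, 1.907, 0.0]
wrist_force: [-1.8, 1.6, 5.4]
width: 0.712
grip_force: 34.3
```

Call:
drive_tool(
  claw=[66,72,74,74,74,74,74,74],
  slide=[
    [0,0,0],
    [0,0,0],
    [0,0,0],
    [0,0,0.06],
    [0,0,0.13],
    [0,0,0.21],
    [0,0,0.28],
    [0,0,0.348],
  ],
  yaw=[0,0,0,0,0,0,0,0],
)

```text
time: 56.88
tool_pos: [0.5531, -0.3043, 0.4016]
tcp_rot: [2.496, 1.907, 0.001]
wrist_force: [0.4, 0.5, -0.8]
width: 0.871
grip_force: 0.0
```

Call:
drive_tool(
  claw=[74,74,74,74,74,74,74,74],
  slide=[
    [-0.01,0.04,0],
    [-0.02,0.09,0],
    [-0.04,0.14,0],
    [-0.05,0.19,0],
    [-0.06,0.25,0],
    [-0.07,0.31,0],
    [-0.08,0.36,0],
    [-0.095,0.405,0],
  ],
  yaw=[-0.03,-0.06,-0.09,-0.12,-0.15,-0.18,-0.22,-0.25],
)

```text
time: 57.55
tool_pos: [0.5053, -0.1003, 0.3996]
tcp_rot: [-3.038, -0.799, -0.001]
wrist_force: [0.6, 0.6, -0.3]
width: 0.865
grip_force: 0.0
```

Call:
drive_tool(
  claw=[74,74,74,74,74,74,74,74],
  slide=[
    [-0.01,0.05,0],
    [-0.02,0.1,0],
    [-0.04,0.16,0],
    [-0.05,0.22,0],
    [-0.06,0.28,0],
    [-0.08,0.34,0],
    [-0.094,0.39,0],
    [-0.094,0.405,0],
  ],
  yaw=[-0.03,-0.06,-0.09,-0.12,-0.15,-0.18,-0.22,-0.25],
)

```text
time: 58.22
tool_pos: [0.4573, 0.1034, 0.3996]
tcp_rot: [-3.112, 0.421, 0.001]
wrist_force: [-0.7, -0.3, 0.4]
width: 0.869
grip_force: 0.0
```

```bash
python3 st.py; python3 jars.py w13
python3 - <<'E'
from jars import *
jars('t5','top',(.08,.1),(.4935,-.3645,.13))
E
```

```text
t 58.22 tcp [0.4573 0.1034 0.3996] alpha -15.4 q6 2.01 F [-0.7 -0.3  0.4] Tz [ 0.02 -0.06  0.04] w 0.869 g 0.0
jar [ 458.7  100.1  106.    31.  3943. ]
jar [ 552.6 -304.5   89.2   31.1  275. ]
jar [ 552.6 -424.2   89.4   30.8  259. ]
jar [ 432.8 -423.5   89.2   31.   293. ]
```

Call:
drive_tool(
  claw=[71,71,71,71,71,71,71,71],
  slide=[
    [0,0,-0.05],
    [0,0,-0.1],
    [0,0,-0.14],
    [0,0,-0.18],
    [0,0,-0.21],
    [0,0,-0.24],
    [0,0,-0.25],
    [0,0,-0.25],
  ],
  yaw=[0,0,0,0,0,0,0,0],
)

```text
time: 58.98
tool_pos: [0.458, 0.0998, 0.273]
tcp_rot: [3.113, -0.415, -0.005]
wrist_force: [0.6, 0.3, -0.8]
width: 0.829
grip_force: 0.0
```

Call:
drive_tool(
  claw=[71,71,71,71,71],
  slide=[
    [0,0,-0.02],
    [0,0,-0.04],
    [0,0,-0.055],
    [0,0,-0.064],
    [0,0,-0.064],
  ],
  yaw=[0,0,0,0,0],
)

```text
time: 59.4
tool_pos: [0.458, 0.1006, 0.2414]
tcp_rot: [3.113, -0.416, -0.003]
wrist_force: [0.1, -0.7, 0.6]
width: 0.83
grip_force: 0.0
```

Call:
drive_tool(
  claw=[50,50,50,50,50,50],
  slide=[
    [0,0,0],
    [0,0,0],
    [0,0,0],
    [0,0,0],
    [0,0,0],
    [0,0,0],
  ],
  yaw=[0,0,0,0,0,0],
  newtons=30,
)

```text
time: 59.9
tool_pos: [0.4585, 0.1007, 0.2427]
tcp_rot: [-3.114, 0.416, 0.0]
wrist_force: [-0.9, 0.3, -2.5]
width: 0.719
grip_force: 33.1
```

```bash
python3 st.py
```

```text
t 59.9 tcp [0.4585 0.1007 0.2427] alpha -15.2 q6 2.0 F [-0.9  0.3 -2.5] Tz [-0.08  0.    0.01] w 0.719 g 33.1
```

Call:
drive_tool(
  claw=[50,50,50,50,50,50,50,50],
  slide=[
    [0,0,0.03],
    [0,0,0.07],
    [0,0,0.12],
    [0,0,0.17],
    [0,0,0.22],
    [0,0,0.27],
    [0,0,0.314],
    [0,0,0.314],
  ],
  yaw=[0,0,0,0,0,0,0,0],
)

```text
time: 60.57
tool_pos: [0.4602, 0.101, 0.4052]
tcp_rot: [-3.111, 0.416, -0.015]
wrist_force: [1.4, -0.6, -2.2]
width: 0.719
grip_force: 38.1
```

Call:
drive_tool(
  claw=[50,50,50,50,50,50,50,50],
  slide=[
    [0,-0.03,0],
    [0,-0.08,0],
    [-0.01,-0.13,0],
    [-0.01,-0.18,0],
    [-0.02,-0.23,0],
    [-0.02,-0.29,0],
    [-0.02,-0.35,0],
    [-0.025,-0.405,0],
  ],
  yaw=[0,0,0,0,0,0,0,0],
)

```text
time: 61.23
tool_pos: [0.4456, -0.1032, 0.3981]
tcp_rot: [-3.114, 0.416, 0.002]
wrist_force: [-0.1, 0.3, -1.7]
width: 0.713
grip_force: 38.0
```

Call:
drive_tool(
  claw=[50,50,50,50,50,50,50,50],
  slide=[
    [0,-0.06,0],
    [0,-0.12,0],
    [-0.01,-0.18,0],
    [-0.01,-0.24,0],
    [-0.02,-0.3,0],
    [-0.026,-0.35,0],
    [-0.026,-0.39,0],
    [-0.026,-0.405,0],
  ],
  yaw=[0,0,0,0,0,0,0,0],
)

```text
time: 61.9
tool_pos: [0.4324, -0.3066, 0.3979]
tcp_rot: [3.113, -0.42, -0.003]
wrist_force: [-0.2, 0.2, -3.0]
width: 0.713
grip_force: 38.0
```

```bash
python3 st.py
python3 - <<'E'
from jars import *
jars('t6','top',(.08,.1),(.4935,-.3645,.13))
E
```

```text
t 61.9 tcp [ 0.4324 -0.3066  0.3979] alpha -15.4 q6 1.18 F [-0.2  0.2 -3. ] Tz [ 0.   -0.06 -0.  ] w 0.713 g 38.0
jar [ 552.4 -304.5   89.7   31.1  293. ]
jar [ 561.6 -412.8   89.3   25.4   68. ]
jar [ 416.7 -424.    89.7   22.2   72. ]
```

Call:
drive_tool(
  claw=[50,50,50,50,50,50,50,50],
  slide=[
    [0,0,0],
    [0,0,-0.06],
    [0,0,-0.12],
    [0,0,-0.18],
    [0,0,-0.24],
    [0,0,-0.29],
    [0,0,-0.32],
    [0,0,-0.32],
  ],
  yaw=[0,0,0,0,0,0,0,0],
)

```text
time: 62.62
tool_pos: [0.4312, -0.3012, 0.235]
tcp_rot: [-3.109, 0.414, 0.013]
wrist_force: [-1.0, 0.4, -3.1]
width: 0.716
grip_force: 37.9
```

Call:
drive_tool(
  claw=[50,50,50,50,50,50,50,50],
  slide=[
    [0,0,0],
    [0,0,-0.006],
    [0,0,-0.012],
    [0,0,-0.017],
    [0,0,-0.02],
    [0,0,-0.022],
    [0,0,-0.024],
    [0,0,-0.024],
  ],
  yaw=[0,0,0,0,0,0,0,0],
)

```text
time: 63.28
tool_pos: [0.433, -0.3044, 0.2277]
tcp_rot: [-3.114, 0.417, 0.0]
wrist_force: [0.1, 1.0, -2.7]
width: 0.715
grip_force: 37.9
```

Call:
drive_tool(
  claw=[50,50,50],
  slide=[
    [0,0,-0.002],
    [0,0,-0.002],
    [0,0,-0.002],
  ],
  yaw=[0,0,0],
)

```text
time: 63.53
tool_pos: [0.4331, -0.3044, 0.2267]
tcp_rot: [-3.114, 0.417, 0.0]
wrist_force: [-0.5, 0.7, -2.4]
width: 0.716
grip_force: 38.0
```

```bash
python3 st.py
```

```text
t 63.53 tcp [ 0.4331 -0.3044  0.2267] alpha -15.2 q6 1.18 F [-0.5  0.7 -2.4] Tz [-0.   -0.    0.02] w 0.716 g 38.0
```

Call:
drive_tool(
  claw=[50,50,50,50,50],
  slide=[
    [0,0,-0.002],
    [0,0,-0.002],
    [0,0,-0.003],
    [0,0,-0.003],
    [0,0,-0.003],
  ],
  yaw=[0,0,0,0,0],
)

```text
time: 63.95
tool_pos: [0.4333, -0.3044, 0.2266]
tcp_rot: [3.114, -0.416, 0.0]
wrist_force: [-3.1, 2.8, 7.5]
width: 0.717
grip_force: 38.9
```

Call:
drive_tool(
  claw=[66,72,74,74,74,74,74,74],
  slide=[
    [0,0,0],
    [0,0,0],
    [0,0,0],
    [0,0,0.06],
    [0,0,0.13],
    [0,0,0.21],
    [0,0,0.28],
    [0,0,0.348],
  ],
  yaw=[0,0,0,0,0,0,0,0],
)

```text
time: 64.62
tool_pos: [0.4331, -0.3043, 0.4012]
tcp_rot: [3.113, -0.416, 0.001]
wrist_force: [0.9, -0.6, 0.7]
width: 0.864
grip_force: 0.0
```

Call:
drive_tool(
  claw=[74,74,74,74,74,74,74,74],
  slide=[
    [0,0.06,0.05],
    [0,0.13,0.1],
    [0,0.2,0.1],
    [0,0.27,0.1],
    [0,0.34,0.1],
    [0,0.41,0.1],
    [0,0.48,0.1],
    [0,0.52,0.1],
  ],
  yaw=[0,0,0,0,0,0,0,0],
)

```text
time: 65.28
tool_pos: [0.4326, -0.0416, 0.4492]
tcp_rot: [-3.113, 0.414, -0.001]
wrist_force: [-0.6, -0.0, 0.5]
width: 0.863
grip_force: 0.0
```

Call:
drive_tool(
  claw=[74,74,74,74,74],
  slide=[
    [0,0.03,0],
    [0,0.03,0],
    [0,0.03,0],
    [0,0.03,0],
    [0,0.03,0],
  ],
  yaw=[0,0,0,0,0],
)

```text
time: 65.7
tool_pos: [0.4332, -0.0301, 0.4491]
tcp_rot: [3.113, -0.418, -0.0]
wrist_force: [0.3, 0.3, -0.1]
width: 0.872
grip_force: 0.0
```

```bash
python3 st.py
python3 - <<'E'
from jars import *
c=jars('t7','top',(.08,.1),(.4935,-.3645,.13))
cv2.imwrite('pics/t7c.png',cv2.resize(c['color'][130:330,230:560,::-1],None,fx=2.4,fy=2.4,interpolation=cv2.INTER_CUBIC))
E
python3 lid.py s8 scene
```

```text
t 65.7 tcp [ 0.4332 -0.0301  0.4491] alpha -15.3 q6 1.71 F [ 0.3  0.3 -0.1] Tz [ 0.04 -0.01  0.01] w 0.872 g 0.0
jar [ 552.  -304.2   89.3   31.5  291. ]
jar [ 552.3 -424.1   89.9   31.1  277. ]
jar [ 434.1 -303.8   89.4   30.8  301. ]
jar [ 432.9 -423.1   89.4   31.   294. ]
[(116, 1191), (118, 1894), (120, 45), (124, 24)]
```

View pics/t7c.png

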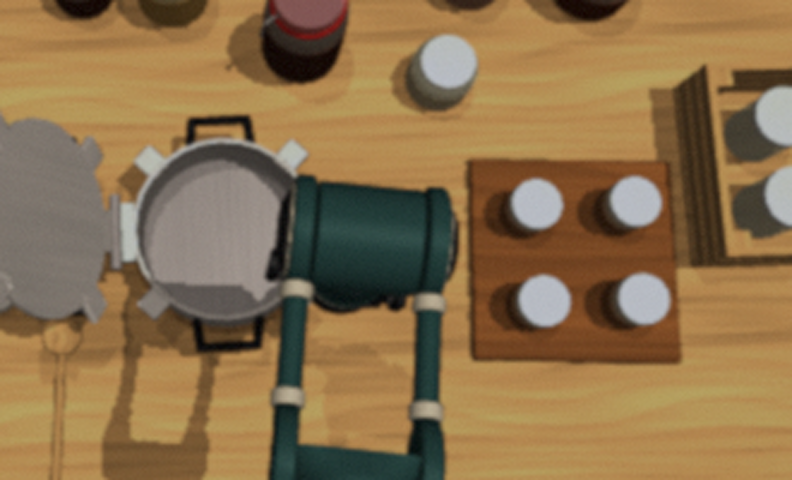

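```bash
python3 -c "
from workcell import bot
print(bot.finish_job())"
```

```text
the job is handed in; nothing more can be done
None
```

I've handed the job in (no verdict came back): all four knobs are against their stops (about 2.6 rad), the lid leans back at about 118°, and the four jars stand on the board with roughly 57 mm between them.

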